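# Load the shielded test box from the tip-out carrier

## Task

Load the shielded test box: pull its drop-down door fully open, take every sensor module out of the black carrier and lay it flat, right way up, inside the box, not on top of another, then push the door fully shut and press the green start button. The modules lie flush in their nests, so press down on a module's far edge, over the sloping relief, to tip its near end up where it can be gripped. Leave the screwdriver, pliers, black wire spool and yellow tape where they are.

Things in the scene. Friction and masses are not known exactly. Their poses are not given: they have to be found in the camera images.
- carrier: loose black block, 1.3 kg, 102 (x) x 188 (y) x 49 high; origin: centre of its underside, x away from the robot. Three nests, 78 (x) x 44 (y) x 22 deep, at y = -58, 0, +58, x = 0: 1 mm clear round a module, which lies flush with the top. Walls 14 (sides) and 12 (ends) thick; the wall at the far (+x) end is only 32 high.
- nest_edge (a point): the edge in the middle nest's floor (carrier x = -2, z = 27; alike in each nest): nearer than it the floor is level, beyond it falls away at 28 degrees. A module pressed at its own x = +15 to +25 (5 N, 6 to 10 mm down till it stops) tips over this edge by 28 degrees and stays so; its near end stands 13 mm above the block, to be gripped across the 42 mm width.
- module_0: grey sensor module, black cap with white label near its -x end, 0.1 to 0.25 kg; 76 long (x) x 42 wide (y) x 22 high, origin: centre of underside, z up. Base plate 4 thick, 76 long; on it the full-width body from x = -38 to +25, so a bare 13 mm tongue is left at the +x end. In its nest +x points away from the robot. Some modules may be absent (None).
- module_1: a module like module_0, same size, origin and axes; may be absent (None)
- module_2: a module like module_0, same size, origin and axes; may be absent (None)
- test_box: fixed white test box, 125 (x) x 295 (y) x 153 high; origin on the worktop under the middle of the door opening, in the front plane (x = 0); x points into the box, y to its left. Chamber: x 0 to 115, y -105 to +105, floor at z = 45, ceiling at 142, open only at the front. At its left, y 105 to 170, the control column with the start button on top.
- door (a joint): hinge at the door's bottom edge: 0 shut, 1.571 fully open (level, its inner face 1 mm above the chamber floor, as a loading sill). May start a little ajar. Stiff: stays where it is left; 3 to 5 N at the bar moves it.
- door_hinge (a point): middle of the door's hinge axis (along the box's y), at x = 0, z = 48 in the box's frame. The door panel is 224 wide, 10 thick, 105 from hinge to free edge.
- door_bar (a point): middle of the door's handle bar, round steel 10 thick, 120 long along the box's y, on two stems 42 mm beyond the door's free edge. Door shut: 147 above the hinge and 7 in front of it (42 above the box's top); door open: 147 in front of the hinge and 7 below it.
- start (a joint): travel of the green start button, sprung: 0 out, 0.006 m fully pressed (5 N)
- start_top (a point): centre of the top of the green start button, 30 across, on top of the control column; it is pressed straight down
- screwdriver_a: bystander: yellow-handled screwdriver lying on the bench, 183 long
- spool_black: bystander: spool of black wire, 68 across, 51 high
- side_cutter: bystander: red-handled pliers lying on the bench, 152 long
- tape_yellow: bystander: roll of yellow tape, 68 across, 18 high
Things that resemble listed ones, but are neither listed nor needed, are in the scene too. What is shaped like the module_1 but purple is not meant.

How it is judged (in metres and radians):
On the way, in this order (a step that is already met when the one before it is completed fails the run):
1. the door is pulled fully open (value of joint door above 1.45 rad), for 0.2 s.
2. every module lies flat inside the chamber (x of module_0 in the frame of test_box between 0.022 and 0.1 m and y of module_0 in the frame of test_box between -0.09 and 0.09 m and z of module_0 in the frame of test_box between 0.04 and 0.05 m and angle between each of module_0, module_1, module_2's own z axis and vertical below 0.1 rad and x of module_1 in the frame of test_box between 0.022 and 0.1 m and y of module_1 in the frame of test_box between -0.09 and 0.09 m and z of module_1 in the frame of test_box between 0.04 and 0.05 m and x of module_2 in the frame of test_box between 0.022 and 0.1 m and y of module_2 in the frame of test_box between -0.09 and 0.09 m and z of module_2 in the frame of test_box between 0.04 and 0.05 m), for 0.2 s.
3. the door is shut (value of joint door below 0.04 rad), for 0.2 s.
4. the start button is pressed (value of joint start above 0.004 m), for 0.1 s.
At the end, for the whole second after the job is handed in: Every module present lies flat (within 0.1 rad), right way up, at rest on the chamber floor (not stacked) inside the test box, the door is shut (within 0.04 rad) and the start button has been pressed and let go (all of step 2 and value of joint door below 0.04 rad and value of joint start below 0.002 m and linear speed of each of module_0, module_1, module_2 below 0.02 m/s); the robot touches nothing.
It fails at once if a bystander (screwdriver, pliers, black spool, yellow tape) is moved more than 4 cm (distance of any of screwdriver_a, spool_black, side_cutter, tape_yellow from where it was at the start of the episode above 0.04 m).
Of module_0, module_1, module_2 only 2 to 3 are there at a start; the rules pass over those that are not, and their reading is None.
At some moment in a run one of carrier may be knocked a few centimetres aside while the robot is not near it.
Once in a run the grip may slacken for a moment while it holds something.
It also fails if it takes over 200 s, if anything falls off the work surface, if the arm or the gripper's body presses on something with over 40 N, if the wrist force passes 120 N, or if a joint passes its speed limit or range.

## Robot

A 7-joint arm with a two-finger parallel gripper is mounted at the origin on a cart in front of the work surface, level with it; the furniture and walls round the work are solid. World frame = base frame: x ahead of the robot, y to its left, z up, the work surface at z = 0. Lengths are in mm, angles in rad, forces in N, time in s.
With the tool pointing down it reaches from about 425 to 825 mm from the base axis. Payload 3.6 kg.
Tool frame: the origin (TCP) lies midway between the tips of the shut fingers; the grasp point (between the pads) lies behind it (manip.grip_depth is the z of the grasp point in the tool frame, in mm); z points along the fingers, y is the direction in which the jaws open and shut (so a half turn about z gives the same grasp; the last joint's range is limited). The gripper opens to 93 mm and grips with 3 to 60 N. Pads are 15 mm wide; open, the fingers measure 128 mm over their backs; the gripper's body (75 mm by 188 mm) begins 65 mm behind the grasp point.
Start: joints at [-1.26, 0.615, -0.013, 1.423, 0.008, 1.103, -0.04], TCP at [215.382, 613.246, 186.14] pointing down, gripper open.
Joint ranges: [-3.12, 3.12], [-0.3, 2.06], [-1.34, 1.32], [0.26, 2.42], [-1.36, 4.5], [0.01, 1.98], [-2.84, 2.84]. Speed limits (rad/s): [2.79, 2.79, 3.14, 3.14, 3.14, 3.14, 3.14].

## Interface

Orientations are given as a unit quaternion [x, y, z, w].
In Python, from plant import manip gives the robot as it stands. Calls block until the motion is done:
- manip.goto(position, orientation): joint-space move of the TCP to a pose.
- manip.move_straight(position, v=150, ori=None, contact_N=None): straight line of the TCP; ori=None keeps the orientation; v is the mean speed in mm/s. With contact_N (N) it stops when the force on the tool has changed by that much, and returns True; else False.
- manip.set_joints(angles): joint-space move.
- manip.gripper_open() and manip.clamp(squeeze=None): open the fingers fully, or close them until they stop; squeeze is the grip in N (None keeps the last).
- manip.wait(seconds).
- manip.solve_ik(position, orientation): joint angles nearest the present ones, or None.
- manip.get_obs(): the state.
- manip.camera(name): name is "scene" or "top" or "wrist"; returns the picture (480x640x3 uint8, red, green, blue); there is no depth.
- manip.get_calibration(name): a dict with "intrinsics" (3x3 intrinsics, pixels), "k1" (the pictures are not rectified: a ray, as slopes to the right and down, at radius r is drawn at 1 + k1 r^2 times it, then the intrinsics apply), "extrinsics" (4x4, takes a point from camera to world coordinates); the wrist camera has in their place "tool_from_camera" (4x4, takes a point from camera to tool coordinates, whose origin is the TCP and whose axes are the flange's). Camera axes: x right, y down, z forward; pixel columns grow to the right and rows downward; lengths in mm; the calibration is good to about 2 mm. A picture is of the moment at which its call begins: read the wrist's pose just before it. get_calibration takes no time and is no camera call.
A pose or a line that the arm cannot do raises manip.MotionError and nothing moves.
- manip.close_job(): hands the job in, once; it reports no verdict.
The state is a dict: "time_s": time; "joints": joint angles; "qvel": joint speeds; "tau": joint torques, N m; "tool_pos": TCP position; "tcp_rot": TCP orientation; "contact_force": force on the tool from outside, world axes, zero at the start; "wrist_torque": the same for the moment, N m; "finger_gap": finger opening in mm.
Only numpy, scipy, OpenCV 4.12 (cv2) and the standard library are available. Lean on these libraries where they do the work, as an engineer would, in place of code of your own. Each camera call takes 0.05 s, during which the arm holds its last target. There are 200 camera calls.

## Working session

There is one attempt and no reset: what is moved stays moved. The work goes in short steps, each a Python script; the robot and the scene stay as the last script left them, time stands still between calls to the robot, and variables do not carry over. Pictures are saved under pics/ and viewed, about 12 in all and at most 16, crops included, and the job is handed in when it is done.

```bash
mkdir -p pics; ls; python3 - <<'E'
from plant import manip
import cv2,numpy as np
for n in("scene","top"):
    cv2.imwrite(f"pics/{n}0.png",cv2.cvtColor(manip.camera(n),cv2.COLOR_RGB2BGR))
    c=manip.get_calibration(n);print(n,np.round(c["intrinsics"],1).tolist(),c["k1"],np.round(c["extrinsics"],3).tolist())
c=manip.get_calibration("wrist");print({k:np.round(v,3).tolist() for k,v in c.items()})
o=manip.get_obs();print(o["tool_pos"],o["tcp_rot"],o["time_s"],manip.grip_depth,o["finger_gap"])
E
```

```text
pics
scene [[480.3, 0.0, 325.6], [0.0, 480.3, 241.3], [0.0, 0.0, 1.0]] 0.023915421765386302 [[0.855, -0.342, 0.39, 30.777], [-0.519, -0.571, 0.636, -932.484], [0.005, -0.747, -0.665, 1012.103], [0.0, 0.0, 0.0, 1.0]]
top [[570.6, 0.0, 310.1], [0.0, 570.6, 245.8], [0.0, 0.0, 1.0]] -0.14943642952340228 [[0.014, -0.991, 0.135, 368.964], [-1.0, -0.015, -0.01, -84.808], [0.012, -0.135, -0.991, 1354.485], [0.0, 0.0, 0.0, 1.0]]
{'intrinsics': [[414.999, 0.0, 323.558], [0.0, 414.999, 249.4], [0.0, 0.0, 1.0]], 'k1': -0.03, 'tool_from_camera': [[-0.0, -0.959, -0.282, 78.43], [1.0, -0.0, 0.0, -0.774], [-0.0, -0.282, 0.959, -199.7], [0.0, 0.0, 0.0, 1.0]]}
[215.13024063 612.54230127 185.10973453] [ 1.68051511e-01  9.85777548e-01 -1.13157089e-03 -1.84992297e-04] 0.1 -18.8 92.77214537834075
```

View pics/scene0.png

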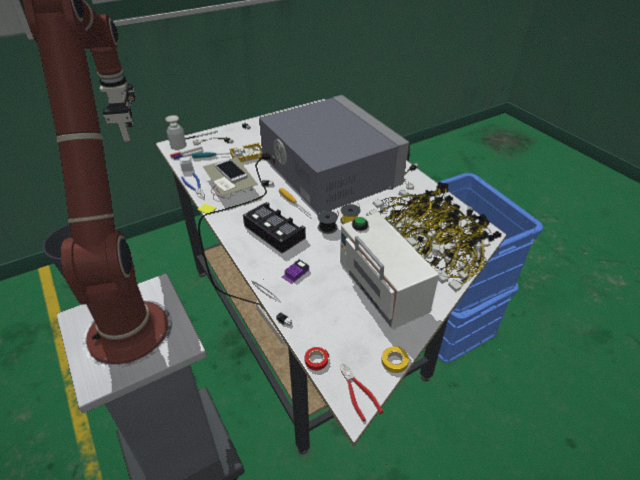

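View pics/top0.png

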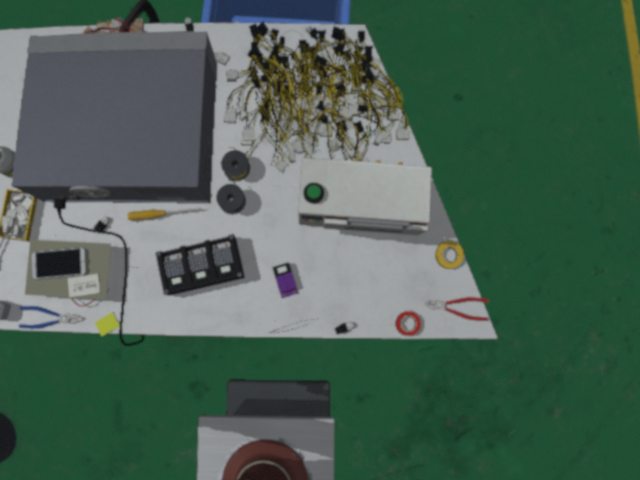

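The scene shows the carrier at scene (275,227) / top (200,265), the box at top (365,195), and the green button at top (313,192). Lookalikes for a module: the purple one at top (286,280), which I'll ignore. The three things in the black carrier at top (176,265), (198,261), (222,253) fit the description. Next I'll look at a close crop and measure.

```bash
cat > h.py <<'E'
from plant import manip
import cv2, numpy as np
from scipy.spatial.transform import Rotation as R
def cal(n, obs=None):
    c=manip.get_calibration(n); K=np.array(c["intrinsics"]); k1=c["k1"]
    if n=="wrist":
        T=np.eye(4); T[:3,:3]=R.from_quat(obs["tcp_rot"]).as_matrix(); T[:3,3]=obs["tool_pos"]
        E=T@np.array(c["tool_from_camera"])
    else: E=np.array(c["extrinsics"])
    return K,k1,E
def ray(C,uv):
    K,k1,E=C; d=(np.array(uv,float)-K[:2,2])/[K[0,0],K[1,1]]; s=d.copy()
    for _ in range(20): s=d/(1+k1*(s@s))
    return E[:3,3], E[:3,:3]@np.r_[s,1]
def onz(C,uv,z):
    o,d=ray(C,uv); return o+d*(z-o[2])/d[2]
def proj(C,p):
    K,k1,E=C; q=E[:3,:3].T@(np.array(p,float)-E[:3,3]); s=q[:2]/q[2]; s=s*(1+k1*(s@s)); return s*[K[0,0],K[1,1]]+K[:2,2]
def tri(C1,u1,C2,u2):
    o1,d1=ray(C1,u1);o2,d2=ray(C2,u2);d1/=np.linalg.norm(d1);d2/=np.linalg.norm(d2)
    t=np.linalg.lstsq(np.c_[d1,-d2],o2-o1,rcond=None)[0]; a=o1+d1*t[0];b=o2+d2*t[1]
    return (a+b)/2, np.linalg.norm(a-b)
def shot(n,f,crop=None,scale=1):
    o=manip.get_obs(); im=cv2.cvtColor(manip.camera(n),cv2.COLOR_RGB2BGR)
    cv2.imwrite(f"pics/{f}_raw.png",im)
    v=im if crop is None else im[crop[1]:crop[3],crop[0]:crop[2]]
    cv2.imwrite(f"pics/{f}.png",cv2.resize(v,None,fx=scale,fy=scale,interpolation=cv2.INTER_CUBIC))
    return im,cal(n,o)
def down(yaw,pitch=0):
    """tool z down; tool x points along world heading yaw; pitch tilts fingertips toward +x_tool"""
    m=np.array([[1,0,0],[0,-1,0],[0,0,-1.]])
    return (R.from_euler('z',yaw)*R.from_matrix(m)*R.from_euler('y',pitch)).as_quat()
E
python3 - <<'E'
from h import *
a=cv2.imread("pics/top0.png");b=cv2.imread("pics/scene0.png")
A=cv2.resize(a[140:300,140:300],(400,400),interpolation=2);B=cv2.resize(a[150:240,290:440],(400,240),interpolation=2)
C=cv2.resize(b[205:325,330:450],(400,400),interpolation=2);D=cv2.resize(b[195:255,235:315],(400,300),interpolation=2)
out=np.zeros((700,800,3),np.uint8);out[:400,:400]=A;out[400:640,:400]=B;out[:400,400:]=C;out[400:,400:]=D
out=cv2.resize(out,(685,600),interpolation=cv2.INTER_AREA)
cv2.imwrite("pics/m.png",out)
CT=cal("top")
for im,n in((a,"top"),(b,"scene")):
    hsv=cv2.cvtColor(im,cv2.COLOR_BGR2HSV)
    m=cv2.inRange(hsv,(0,0,0),(180,255,60))
    for c in cv2.findContours(m,0,2)[0]:
        if 600<cv2.contourArea(c)<6000:
            print(n,"dark",np.round(cv2.minAreaRect(c),1) if 0 else cv2.minAreaRect(c))
            if n=="top":
                print([np.round(onz(CT,p,49)[:2],0).tolist() for p in cv2.boxPoints(cv2.minAreaRect(c))])
E
```

```text
top dark ((278.13037109375, 397.81256103515625), (103.9312973022461, 36.78995132446289), 0.6986943483352661)
[[158.0, 86.0], [241.0, 86.0], [242.0, -148.0], [159.0, -148.0]]
top dark ((57.528690338134766, 262.8155822753906), (23.44875717163086, 43.09501647949219), 84.80557250976562)
[[519.0, 556.0], [530.0, 449.0], [475.0, 440.0], [464.0, 546.0]]
top dark ((199.90321350097656, 265.08648681640625), (43.67095184326172, 80.94042205810547), 76.82744598388672)
[[524.0, 260.0], [570.0, 77.0], [472.0, 51.0], [426.0, 233.0]]
top dark ((151.28378295898438, 164.66500854492188), (126.208984375, 239.00839233398438), 52.65065002441406)
[[680.0, 615.0], [1054.0, 162.0], [794.0, -34.0], [442.0, 402.0]]
scene dark ((210.0, 455.5), (66.0, 47.0), 0.0)
scene dark ((146.42922973632812, 423.48724365234375), (42.70356750488281, 53.11032485961914), 66.50143432617188)
scene dark ((434.7897644042969, 352.31060791015625), (21.9327392578125, 71.60945892333984), 35.67640686035156)
scene dark ((274.1729736328125, 226.76217651367188), (61.46394348144531, 33.084659576416016), 36.02737045288086)
scene dark ((99.52125549316406, 176.0712890625), (76.43351745605469, 15.741266250610352), 81.52884674072266)
scene dark ((525.4775390625, 134.774658203125), (239.16421508789062, 57.19078826904297), 9.138849258422852)
```

View pics/m.png

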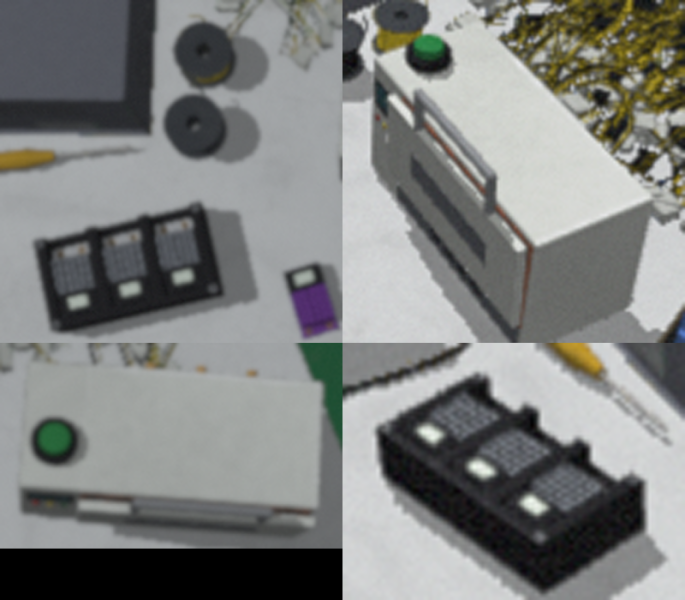

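Three modules are in the carrier, with white labels at the near end, so the orientation is as expected. The purple one is off to the right. The door is shut or nearly so. Next I'll locate the box.

```bash
python3 - <<'E'
from h import *
a=cv2.imread("pics/top0.png");b=cv2.imread("pics/scene0.png")
CT=cal("top");CS=cal("scene")
def green(im,roi):
    x0,y0,x1,y1=roi;h=cv2.cvtColor(im[y0:y1,x0:x1],cv2.COLOR_BGR2HSV)
    m=cv2.inRange(h,(45,100,40),(85,255,255));c=max(cv2.findContours(m,0,2)[0],key=cv2.contourArea)
    (u,v),r=cv2.minEnclosingCircle(c);return (u+x0,v+y0),r
g1,r1=green(a,(295,175,335,210));g2,r2=green(b,(345,205,380,240));print(g1,r1,g2,r2)
print("button",tri(CT,g1,CS,g2))
L=tri(CT,(349.1,220.3),CS,(356.1,239));Rr=tri(CT,(409.6,224.6),CS,(381.7,268.8));print("bar L,R",L,Rr)
for n,p in dict(bl=(299.6,159.4),br=(430.2,166.4)).items(): print(n,onz(CT,p,153))
# white top contour rect
for p in [(300,216),(428,221.5)]: print("front",onz(CT,p,153))
# scene corners of box top: right-front, right-back
for p in [(330+(533-342.5)/2.853,205+245/2.853),(330+(650-342.5)/2.853,205+205/2.853),(330+(375-342.5)/2.853,205+68/2.853)]: print("sc",onz(CS,p,153))
E
```

```text
(313.4780216217041, 191.91758155822754) 7.762655735015869 (360.0, 221.0) 5.385264873504639
button (array([ 647.78207822, -103.73039487,  170.55026291]), np.float64(4.03171324757204))
bar L,R (array([ 583.96770301, -178.09112001,  189.53267671]), np.float64(3.4256425834373085)) (array([ 575.20085768, -303.46759918,  193.02817009]), np.float64(0.6671244811118339))
bl [722.16470034 -71.96837593 153.        ]
br [ 712.52072798 -358.49993522  153.        ]
front [596.73241031 -74.92480248 153.        ]
front [ 589.5117389 -351.1164981  153.       ]
sc [ 588.70504735 -352.33170505  153.        ]
sc [ 704.83819255 -367.25579015  153.        ]
sc [599.1955244  -88.76148584 153.        ]
```

```bash
python3 - <<'E'
from h import *
q=down(np.deg2rad(88))
for p in [(450,-240,270),(579,-240,270)]:
    print(manip.solve_ik(p,q))
manip.set_joints(manip.solve_ik((450,-240,300),q))
manip.goto((579,-240,290),q)
o=manip.get_obs();print(o["time_s"],o["tool_pos"],o["joints"])
im,C=shot("wrist","w1")
for b in (-60,60): print(proj(C,(580-b*-.035,-241+b,195)))
E
```

```text
[-0.20230888  0.44952017  0.98848135  1.70632209 -0.39928032  1.20416472
  0.85239465]
[-0.10547686  0.63582395  0.87835893  1.37904562 -0.48751079  1.35017818
  0.7453099 ]
3.8083 [ 578.79206124 -240.02005778  289.21081442] [-0.10570225  0.62595051  0.8884028   1.34169218 -0.47814912  1.39526878
  0.73477071]
[325.51102485 314.35605901]
[325.79223576 155.7715013 ]
```

View pics/w1.png

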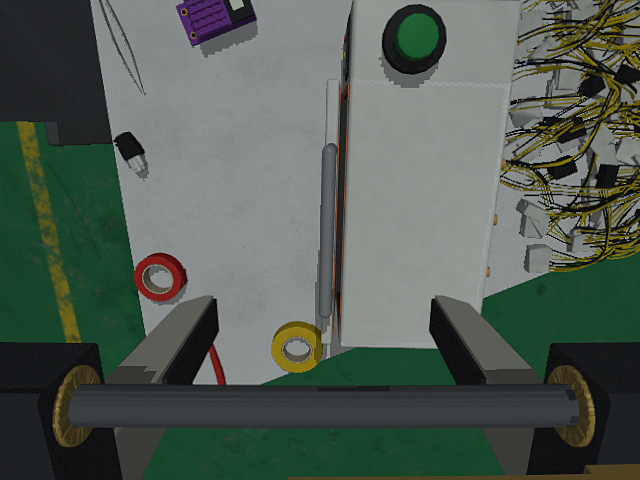

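The wrist view shows the bar from (330,143) to (324,318), the button at (417,35), and the door slightly ajar.

```bash
python3 - <<'E'
from h import *
o=manip.get_obs();C=cal("wrist",o)
for p in [(330,145),(323.5,317)]: print("bar",onz(C,p,195))
print("btn",onz(C,(418,36),170))
for p in [(349,150),(342,345),(503,150),(482,345)]: print("top",onz(C,p,153))
print("top gasket/door", onz(C,(345,110),153),onz(C,(338,340),153))
E
```

```text
bar [ 584.76388526 -174.51374513  195.        ]
bar [ 575.54881402 -304.26238133  195.        ]
btn [ 649.37127185 -102.85230584  170.        ]
top [ 600.21446079 -180.57503787  153.        ]
top [ 590.56994692 -352.93077704  153.        ]
top [ 722.74249541 -184.60169858  153.        ]
top [ 718.35903179 -357.95047955  153.        ]
top gasket/door [ 597.73391332 -150.26971765  153.        ] [ 587.06881518 -347.72147222  153.        ]
```

```bash
cat >> h.py <<'E'
BO=np.array([595,-240.,0]); BY=np.deg2rad(-3)
def box(x,y,z): return BO+R.from_euler('z',BY).apply([x,y,z])
def barp(th,dz=-18.8):
    return box(-(7*np.cos(th)+147*np.sin(th)),0,48+147*np.cos(th)-7*np.sin(th)+dz)
E
python3 - <<'E'
from h import *
q=down(BY+np.pi/2)
p0=barp(.054)
manip.goto(p0+[0,0,50],q)
print("hit",manip.move_straight(p0,v=80,contact_N=8))
o=manip.get_obs();print(o["tool_pos"],o["contact_force"])
manip.clamp(20)
o=manip.get_obs();print(o["finger_gap"],o["contact_force"],o["time_s"])
for th in np.linspace(.25,1.57,9):
    manip.move_straight(barp(th),v=120)
    o=manip.get_obs();print(round(th,2),np.round(o["tool_pos"]-barp(th),1),np.round(o["contact_force"],1),round(o["finger_gap"],1))
print(o["time_s"],o["tool_pos"])
im,C=shot("scene","s2",(240,190,480,370),3)
E
```

```text
hit False
[ 580.33250712 -239.58383347  175.92389773] [ 0.04629034  0.7037676  -0.40592556]
0.21028491200197647 [-0.15512072 -0.52048828  0.11148601] 6.45
0.25 [ 0.4 -0.   0.3] [0.1 0.5 0.3] 0.7
0.42 [ 1.  -0.   0.2] [0.3 0.3 0.2] 0.4
0.58 [ 1.1 -0.1  0.3] [ 0.9 -0.1  0.4] 0.8
0.74 [ 1.1 -0.2  0.4] [-0.  -1.8  0.4] 0.4
0.91 [ 0.9 -0.2  0.3] [-0.2 -0.2 -1.1] 0.5
1.08 [ 0.7 -0.2  0.4] [ 0.5 -0.   0.4] 0.2
1.24 [ 0.6 -0.2  0.4] [ 0.6 -0.4  0.3] 0.6
1.4 [ 0.4 -0.2  0.3] [ 1.1  0.5 -0.6] 0.2
1.57 [ 0.3 -0.2  0.4] [-0.3  1.2  0.2] 0.4
9.6417 [ 448.46538436 -232.516866     22.69035483]
```

View pics/s2.png

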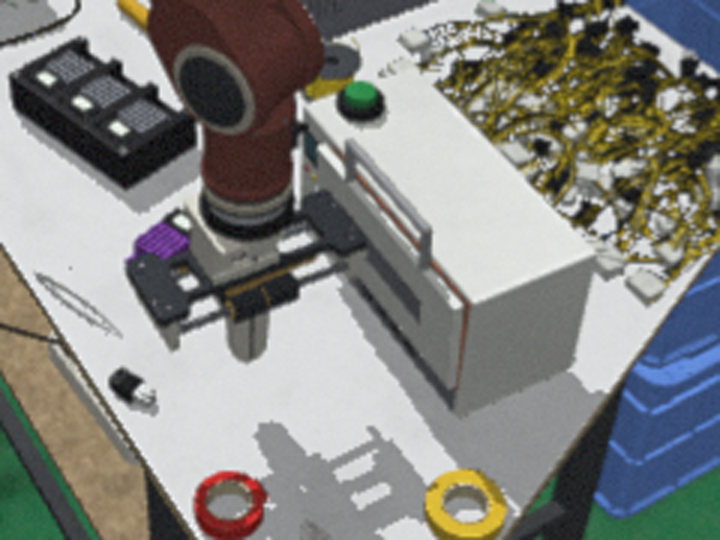

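The fingers closed to 0 and the door stayed up, so the bar was missed. I'll go back for a close look from just above it.

```bash
python3 - <<'E'
from h import *
q=down(BY+np.pi/2)
o=manip.get_obs()
manip.move_straight(o["tool_pos"]+[-15,0,190],v=250)
manip.gripper_open()
manip.goto((530,-240,220),q)
im,C=shot("wrist","w2")
t,CT=shot("top","t2")
s,CS=shot("scene","s3")
out=np.zeros((600,800,3),np.uint8)
out[:300,:400]=cv2.resize(im,(400,300))
out[:300,400:]=cv2.resize(t[140:260,290:450],(400,300),interpolation=2)
out[300:,:400]=cv2.resize(s[200:305,320:460],(400,300),interpolation=2)
out[300:,400:]=cv2.resize(cv2.imread("pics/scene0.png")[200:305,320:460],(400,300),interpolation=2)
cv2.imwrite("pics/m2.png",out)
print(manip.get_obs()["tool_pos"],manip.get_obs()["finger_gap"],manip.get_obs()["contact_force"])
E
```

```text
[ 528.65999904 -240.47703804  220.16122179] 92.84736675683233 [ 0.34405003 -0.69918524  0.61499723]
```

View pics/m2.png

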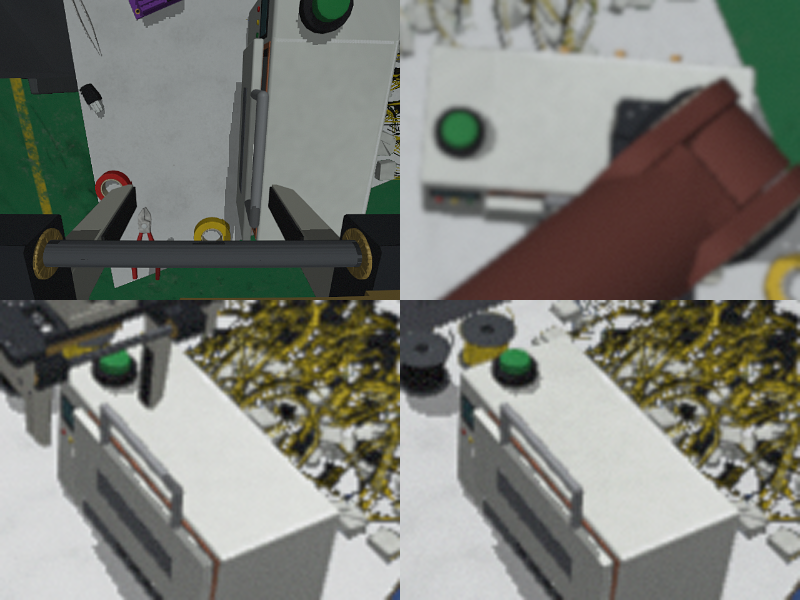

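```bash
python3 - <<'E'
from h import *
o=manip.get_obs();C=cal("wrist",o);CS=cal("scene");CT=cal("top")
Rm=R.from_quat(o["tcp_rot"]).as_matrix()
for s in(-1,1):
    p=o["tool_pos"]+Rm@[0,46.5*s,0];print("tip",p,"scene",proj(CS,p),"wrist",proj(C,p))
for p in [(419,146),(403,358)]:
    for z in (185,195,205): print(z,onz(C,p,z).round(1))
# bar mid in wrist vs scene
print(tri(C,(419,146),CS,(320+105*.35,200+108*.35)),tri(C,(403,358),CS,(320+178*.35,200+200*.35)))
E
```

```text
tip [ 482.22886971 -237.94729549  220.18635149] scene [334.62009533 258.2707296 ] wrist [233.50296638 285.09565745]
tip [ 575.09112838 -243.00678059  220.13609209] scene [367.80803852 246.04001135] wrist [413.96817222 285.05023373]
185 [ 584.8 -175.2  185. ]
195 [ 582.6 -174.7  195. ]
205 [ 580.4 -174.1  205. ]
185 [ 575.9 -306.8  185. ]
195 [ 574.1 -300.7  195. ]
205 [ 572.3 -294.6  205. ]
(array([ 586.09946231, -176.05085055,  190.79258997]), np.float64(5.486671398723454)) (array([ 575.93543463, -304.67481862,  189.24680308]), np.float64(1.6733257944847892))
```

Visible open fingertips sit about 38 mm behind the reported TCP, which would explain the miss. I'll check with a touch-down on clear worktop.

```bash
python3 - <<'E'
from h import *
q=down(BY+np.pi/2)
manip.goto((470,-200,140),q)
manip.clamp(20)
im,C=shot("wrist","w3",(160,200,480,440),2)
for p in (0,-18.8,-38): print(proj(C,manip.get_obs()["tool_pos"]+[0,0,-p]))
print(manip.move_straight((470,-200,60),v=100,contact_N=4))
print(manip.move_straight((470,-200,-45),v=30,contact_N=4))
o=manip.get_obs();print("shut touch",o["tool_pos"],o["contact_force"],o["finger_gap"])
manip.move_straight((470,-200,60),v=150)
manip.gripper_open()
print(manip.move_straight((470,-200,-45),v=30,contact_N=4))
o=manip.get_obs();print("open touch",o["tool_pos"],o["contact_force"],o["finger_gap"],o["time_s"])
manip.move_straight((470,-200,100),v=150)
E
```

```text
[323.7483882  285.00789685]
[323.77474022 299.51786768]
[323.80715444 317.37268875]
False
True
shut touch [ 470.01004209 -200.01334109  -32.11987611] [0.67228623 0.23948428 4.86787005] 0.7167228694835168
True
open touch [ 470.02128303 -199.99023458  -32.07390652] [-0.97308226  0.73591699  5.1045171 ] 92.80486297063706 23.225
```

View pics/w3.png

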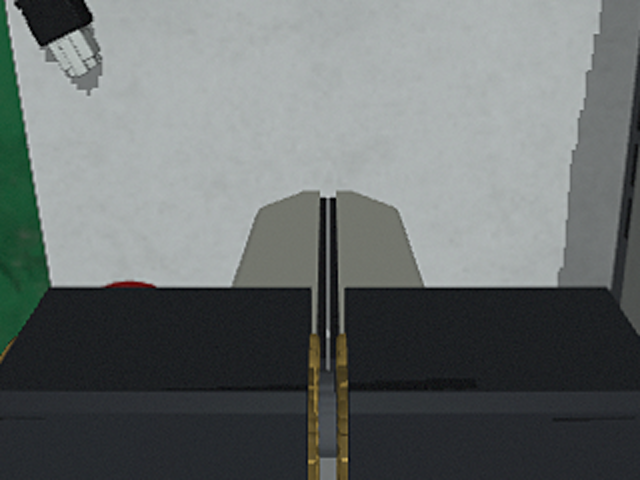

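Confirmed: the real fingertips sit 32 mm behind the reported TCP along the tool axis, and the touch-down and the image agree. I'll correct for that and retry the door.

```bash
cat >> h.py <<'E'
TIP=32.1
def tcp(tip,q): return np.array(tip,float)+TIP*R.from_quat(q).apply([0,0,1])
def go(tip,q): manip.goto(tcp(tip,q),q)
def line(tip,q,v=150,c=None): return manip.move_straight(tcp(tip,q),v=v,ori=q,contact_N=c)
def tip():
    o=manip.get_obs(); return o["tool_pos"]-TIP*R.from_quat(o["tcp_rot"]).apply([0,0,1]),o
E
python3 - <<'E'
from h import *
q=down(BY+np.pi/2)
p0=barp(.054)
line((500,-220,270),q,v=300)
go(p0+[0,0,60],q)
print("hit",line(p0,q,v=80,c=8))
manip.clamp(20)
t,o=tip();print(t,o["finger_gap"],o["contact_force"],o["time_s"])
if o["finger_gap"]>5:
  for th in np.linspace(.25,1.57,9):
    line(barp(th),q,v=120)
    t,o=tip();print(round(th,2),np.round(t-barp(th),1),np.round(o["contact_force"],1),round(o["finger_gap"],1))
print(o["time_s"],t)
E
```

```text
hit False
[ 580.34716772 -239.23056727  175.61264339] 9.41700489221544 [ 0.470974    0.04925966 -0.29352506] 27.5
0.25 [-1.5  0.3 -0.2] [-2.6  0.7  1.1] 9.3
0.42 [-0.7  0.4 -0.2] [-1.6  0.6  2. ] 9.4
0.58 [-0.7  0.5 -0.7] [-1.3  1.8 -1.9] 9.1
0.74 [-0.1  0.5 -0.6] [-0.7  1.5 -3.6] 9.5
0.91 [ 0.4  0.5 -0.4] [ 1.2  2.2 -4.8] 9.4
1.08 [ 0.6  0.4 -0.1] [ 2.1  3.5 -4.3] 9.4
1.24 [0.7 0.4 0.1] [ 3.1  4.9 -5. ] 9.5
1.4 [0.6 0.3 0.1] [ 3.   4.1 -4.2] 9.5
1.57 [0.3 0.2 0.2] [ 2.3  4.  -3.4] 9.2
30.6917 [ 448.54173305 -232.13015578   22.53476743]
```

```bash
python3 - <<'E'
from h import *
q=down(BY+np.pi/2)
line(barp(1.6),q,v=50,c=10); t,o=tip();print(o["contact_force"],t)
manip.gripper_open()
line(t+[0,0,130],q,v=250)
qc=down(np.deg2rad(14.5))
go((440,140,230),qc)
t,o=tip();print(t,o["joints"],o["time_s"])
im,C=shot("wrist","w4")
s,CS=shot("scene","s4")
out=np.zeros((600,800,3),np.uint8)
out=np.hstack([cv2.resize(im,(400,300)),cv2.resize(s[200:305,320:460],(400,300),interpolation=2)])
out=np.vstack([out,cv2.resize(im[:, :],(800,600))[150:450]])
cv2.imwrite("pics/m4.png",out)
E
```

```text
[1.42616718 5.57877062 3.4536454 ] [ 448.59406524 -232.70785553   19.37248253]
[439.98034464 139.34218147 229.65685143] [-1.10539901  0.51447644  1.13858428  1.9458352  -0.54558262  1.0350637
 -1.03977676] 34.7583
```

View pics/m4.png

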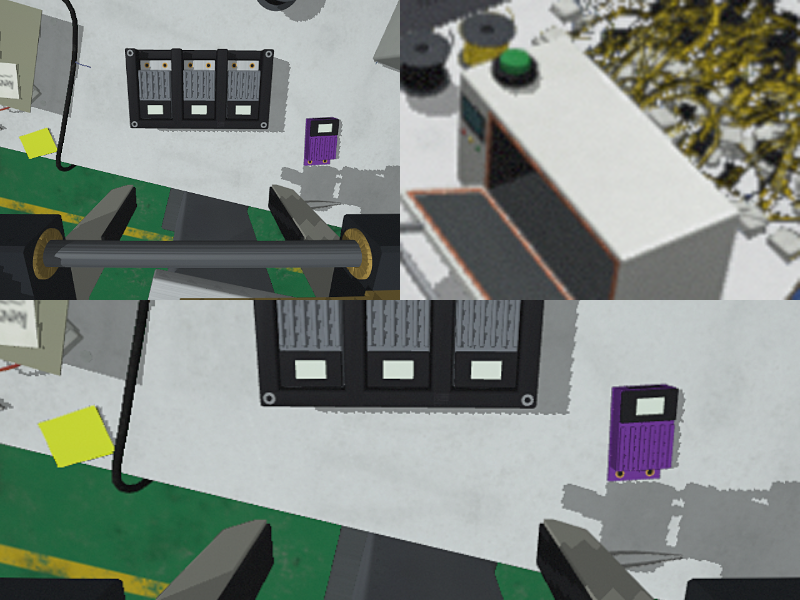

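The door is open. The carrier's corner screws in the wrist view are at about (208,88), (430,86), (214,198) and (422,200).

```bash
cat >> h.py <<'E'
def carrier(im,C):
    """labels (white on black caps) -> y spacing & yaw ; returns label points at z=49 sorted by -u"""
    h=cv2.cvtColor(im,cv2.COLOR_BGR2HSV); m=cv2.inRange(h,(0,0,190),(180,60,255))
    out=[]
    for c in cv2.findContours(m,0,2)[0]:
        a=cv2.contourArea(c); x,y,w,hh=cv2.boundingRect(c)
        if 150<a<1500 and a>.8*w*hh and 1.1<w/hh<2.5: out.append((x+w/2-.5,y+hh/2-.5))
    return sorted(out)
E
python3 - <<'E'
from h import *
im=cv2.imread("pics/w4_raw.png");t,o=tip();C=cal("wrist",o)
sc=[onz(C,p,49) for p in [(208,88),(430,86.4),(214.4,198.4),(422.4,200)]]
print(np.round(sc,1)[:,:2].tolist(),"centre",np.mean(sc,0))
d=(sc[0]-sc[1]+sc[2]-sc[3]);print("yaw",np.degrees(np.arctan2(-d[0],d[1])), "w,h",np.linalg.norm(d)/2,np.linalg.norm(sc[0]-sc[2]))
L=carrier(im,C);print(L);P=np.array([onz(C,p,49) for p in L]);print(P.round(1))
h=cv2.cvtColor(im,cv2.COLOR_BGR2HSV);m=cv2.inRange(h[60:230,180:450],(0,0,0),(180,255,70));c=max(cv2.findContours(m,0,2)[0],key=cv2.contourArea)+[180,60]
r=cv2.minAreaRect(c);q=[onz(C,p,49)[:2].round(1).tolist() for p in cv2.boxPoints(r)];print(r,q,np.mean(q,0))
E
```

```text
[[522.9, 254.1], [567.7, 84.6], [437.5, 233.3], [480.0, 62.4]] centre [502.00321797 158.62278803  49.        ]
yaw 14.373358534771105 w,h 175.73651539552733 87.93115059883903
[]
[]
((318.11810302734375, 141.5210723876953), (237.07566833496094, 127.6322250366211), 0.38712772727012634) [[429.1, 245.0], [529.5, 261.7], [574.6, 81.1], [477.9, 49.3]] [502.775 159.275]
```

```bash
cat >> h.py <<'E'
CO=np.array([502.3,158.8,0]); CY=np.deg2rad(14.4)
def car(x,y,z): return CO+R.from_euler('z',CY).apply([x,y,z])
E
python3 - <<'E'
from h import *
def ok(t,q): 
    s=manip.solve_ik(tcp(t,q),q); return None if s is None else np.round(s,2).tolist()
for hd in (0,np.pi):
  sg=1 if hd==0 else -1
  for y in (-58,58):
    print(hd,y,"press",ok(car(19,y,40),down(CY+hd)),"place",ok(box(-25,y,60),down(BY+hd,sg*np.deg2rad(28))),"push",ok(box(20,y,55),down(BY+hd,sg*np.deg2rad(45))))
qc=down(CY)
y=-58
manip.clamp(20)
go(car(19,y,75),qc)
line(car(19,y,52),qc,v=80,c=6)
t,o=tip();print("pre",t,o["contact_force"])
print(line(car(19,y,36),qc,v=25,c=15))
t,o=tip();print("pressed",t,o["contact_force"])
line(car(19,y,80),qc,v=150)
line(car(-60,y,200),qc,v=250)
manip.gripper_open()
im,C=shot("wrist","w5",(140,60,540,360),2);print(manip.get_obs()["time_s"])
E
```

```text
0 -58 press [-0.71, 0.84, 0.79, 1.92, -0.87, 0.77, -0.73] place [0.74, 0.71, -0.27, 2.01, -1.34, 0.06, 0.28] push [1.08, 0.94, -0.77, 2.09, 2.86, 0.41, 2.59]
0 58 press [-0.93, 0.86, 0.82, 1.9, -0.89, 0.79, -0.93] place [0.6, 0.68, -0.39, 2.14, 2.45, 0.16, 2.58] push [0.75, 0.85, -0.58, 2.24, 2.95, 0.62, 2.22]
3.141592653589793 -58 press [-0.27, 0.7, 0.05, 1.9, -0.06, 0.54, 1.64] place [0.81, 0.72, -0.38, 2.01, 0.66, 0.02, 1.44] push [1.26, 1.14, -1.15, 2.09, 2.33, 0.6, 0.13]
3.141592653589793 58 press [-0.49, 0.7, 0.06, 1.89, -0.08, 0.55, 1.45] place [1.02, 0.97, -1.15, 2.13, 1.79, 0.72, 0.25] push [1.04, 1.12, -1.15, 2.23, 2.42, 0.85, -0.17]
pre [534.7011544  107.75062182  51.78299388] [ 0.47633947 -0.52611826 -0.46738193]
True
pressed [544.46731606 109.46502459  40.25057224] [0.21211717 0.77074694 4.54129307]
40.8
```

View pics/w5.png

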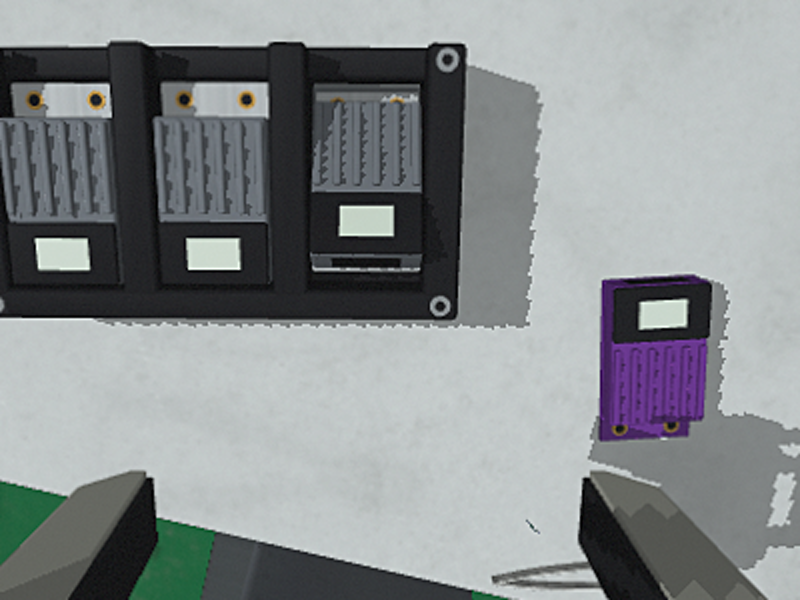

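```bash
python3 - <<'E'
from h import *
t,o=tip();C=cal("wrist",o)
for xy in((-44,-88),(44,-88)): print("screw pred",proj(C,car(*xy,49)))
print("seen",(140+440/2,60+306/2),(140+447/2,60+59/2))
qg=down(CY,np.deg2rad(-10)); 
for y in(-58,0,58):
  for x in (-35,0):
    for dz in (60,150):
      q=down(BY,np.deg2rad(18)); s=manip.solve_ik(tcp(box(x,y,dz),q),q); print(y,x,dz,None if s is None else np.round(s,2).tolist())
print(np.round(o["joints"],2), manip.solve_ik(tcp(car(-19,-58,51),qg),qg))
E
```

```text
screw pred [361.2994889  210.77326048]
screw pred [364.2424033   90.84505224]
seen (360.0, 213.0) (363.5, 89.5)
-58 -35 60 [0.24, 0.73, 0.45, 1.92, -1.09, 0.5, -0.11]
-58 -35 150 [0.08, 0.65, 0.72, 1.85, -0.96, 0.73, -0.26]
-58 0 60 [0.18, 0.78, 0.53, 1.83, -1.09, 0.57, -0.18]
-58 0 150 [0.06, 0.7, 0.74, 1.76, -0.96, 0.77, -0.32]
0 -35 60 [0.12, 0.71, 0.47, 1.99, -1.17, 0.46, -0.11]
0 -35 150 [-0.05, 0.62, 0.73, 1.92, -0.97, 0.67, -0.32]
0 0 60 [0.07, 0.76, 0.54, 1.9, -1.14, 0.53, -0.2]
0 0 150 [-0.07, 0.67, 0.77, 1.83, -0.98, 0.73, -0.37]
58 -35 60 [0.02, 0.69, 0.45, 2.04, -1.22, 0.39, -0.16]
58 -35 150 [-0.18, 0.6, 0.76, 1.98, -0.99, 0.63, -0.39]
58 0 60 [-0.05, 0.74, 0.55, 1.95, -1.18, 0.48, -0.24]
58 0 150 [-0.19, 0.65, 0.79, 1.89, -0.98, 0.68, -0.44]
[-0.93  0.54  1.06  1.98 -0.58  0.97 -0.9 ] [-0.73193829  0.87217431  0.84874993  1.86506284 -0.72813018  0.95870197
 -0.83151334]
```

```bash
cat >> h.py <<'E'
D=np.deg2rad
def grip(y,gx=-20,gz=50.5):
    q=down(CY,D(-10))
    go(car(gx,y,90),q)
    print("grip hit",line(car(gx,y,gz),q,v=60,c=6),(tip()[0]-car(gx,y,gz)).round(1))
    manip.clamp(45)
    t,o=tip(); print("gap",o["finger_gap"],o["contact_force"].round(1))
    line(car(gx,y,150),q,v=120)
    print("gap lifted",manip.get_obs()["finger_gap"],manip.get_obs()["contact_force"].round(1))
def place(y,x=-5):
    q=down(BY,D(18))
    go(box(x-29,y,130),q)
    line(box(x-29,y,75),q,v=120)
    print("gap over",manip.get_obs()["finger_gap"])
    h=line(box(x-29,y,56),q,v=30,c=5); t,o=tip(); print("down",h,(t-box(x-29,y,58.3)).round(1),o["contact_force"].round(1),o["time_s"])
E
python3 - <<'E'
from h import *
grip(-58)
if manip.get_obs()["finger_gap"]>35: place(-58)
shot("scene","s6",(300,180,460,300),4)
print(manip.get_obs()["finger_gap"])
E
```

```text
grip hit True [-0.9  0.3 -0.5]
gap 41.61623466423449 [0.  0.3 6.1]
gap lifted 41.17006924055144 [ 0.6 -0.1 -2. ]
gap over 0.6455517151128572
down False [ 0.   0.3 -2.6] [-0.2  0.1  0.3] 46.75
0.7641421019982165
```

View pics/s6.png

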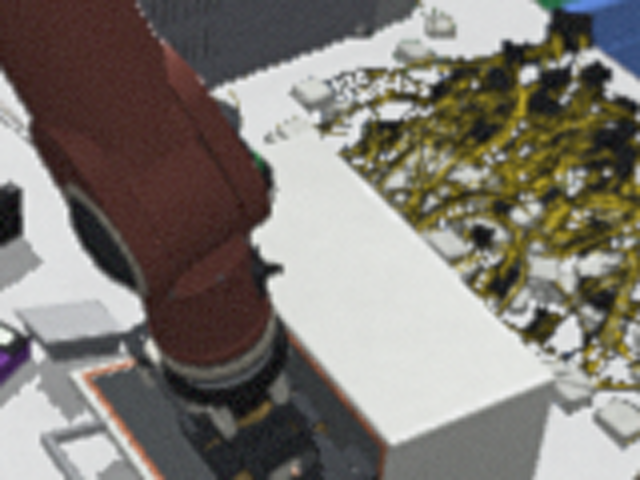

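The module was lost on the way. A grey thing lies near scene (320,262), so I'll move clear and look.

```bash
python3 - <<'E'
from h import *
q=down(BY,D(18))
line(box(-50,-58,180),q,v=250)
manip.gripper_open()
go((520,-130,330),down(BY))
w,C=shot("wrist","w7"); s,_=shot("scene","s7")
out=np.vstack([cv2.resize(w,(800,600))[:360],np.hstack([cv2.resize(s[220:310,240:390],(400,240),interpolation=2),cv2.resize(s[190:310,380:480],(400,240))])])
cv2.imwrite("pics/m7.png",out);print(tip()[0],manip.get_obs()["time_s"])
E
```

```text
[ 518.92612819 -131.20420876  328.91896198] 49.925
```

View pics/m7.png

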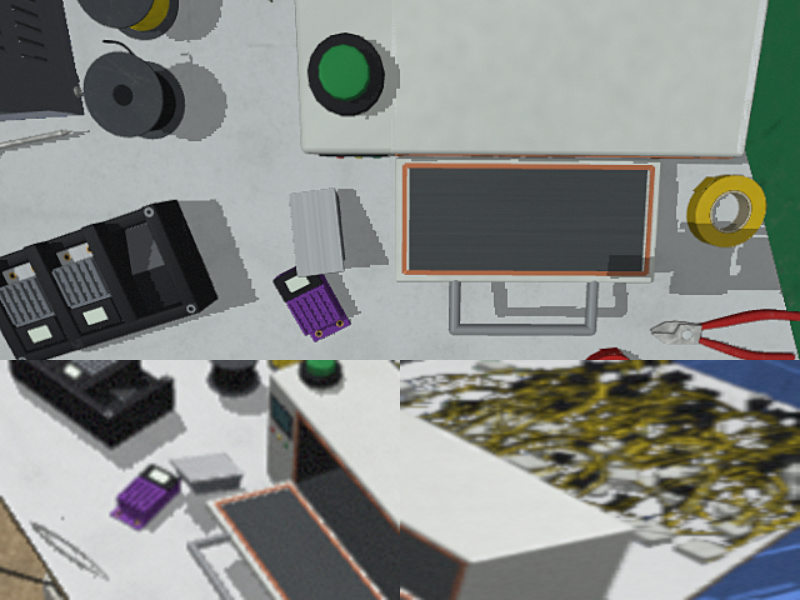

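The dropped module lies upside down near raw wrist (254,186), beside the purple one. It needs flipping. I'll load the other two modules first, then see to it.

```bash
cat >> h.py <<'E'
def press(y):
    q=down(CY); manip.clamp(20)
    go(car(18,y,75),q)
    line(car(18,y,51),q,v=80,c=6)
    h=line(car(18,y,38),q,v=25,c=15); t,o=tip()
    print("pressed",h,R.from_euler('z',-CY).apply(t-CO).round(1),o["contact_force"].round(1))
    line(car(18,y,85),q,v=150); manip.gripper_open()
def push(y,x0=-75,x1=22):
    """push module's near end to box x1"""
    q=down(BY,D(45)); manip.clamp(20)
    go(box(x0-20,y,110),q); line(box(x0,y,57),q,v=150)
    print("push stop",line(box(x1,y,57),q,v=80,c=15)); t,o=tip()
    print("push end",R.from_euler('z',-BY).apply(t-BO).round(1),o["contact_force"].round(1))
    line(box(x0,y,70),q,v=200)
E
python3 - <<'E'
from h import *
go(car(-60,0,200),down(CY))
im,C=shot("wrist","w8",(140,60,540,360),2)
# near-right screw check against prediction by template around prediction: dark/bright ring
for xy in((-44,-88),(44,-88)):
    u,v=proj(C,car(*xy,49)); u,v=int(round(u)),int(round(v)); pt=cv2.cvtColor(im,cv2.COLOR_BGR2GRAY)[v-15:v+15,u-15:u+15]
    c=cv2.HoughCircles(cv2.resize(pt,None,fx=4,fy=4,interpolation=2),cv2.HOUGH_GRADIENT,1,50,param1=80,param2=15,minRadius=12,maxRadius=35)
    print((u,v), None if c is None else c[0,0]/4+[u-15,v-15,0])
press(0); grip(0); 
if manip.get_obs()["finger_gap"]>35: place(-58)
print(manip.get_obs()["finger_gap"])
E
```

```text
(433, 212) [420.125     218.375       5.0999999]
(441, 93) [428.875       96.625        5.44999981]
pressed False [25.4 -0.3 41. ] [5.2 3.  8.7]
grip hit True [-0.9 -0.  -0.5]
gap 0.4685938481907116 [-0.4 -0.4  6.2]
gap lifted 0.536270459677956 [ 0.5  0.8 -0.8]
0.536270459677956
```

The carrier had shifted by about 12 px. I'll look again, opened and clear.

```bash
python3 - <<'E'
from h import *
manip.gripper_open()
go(car(-60,0,200),down(CY))
im,C=shot("wrist","w9",(140,40,540,340),2);print(manip.get_obs()["time_s"],tip()[0])
E
```

```text
61.6417 [444.33441995 144.48067916 200.44664005]
```

View pics/w9.png

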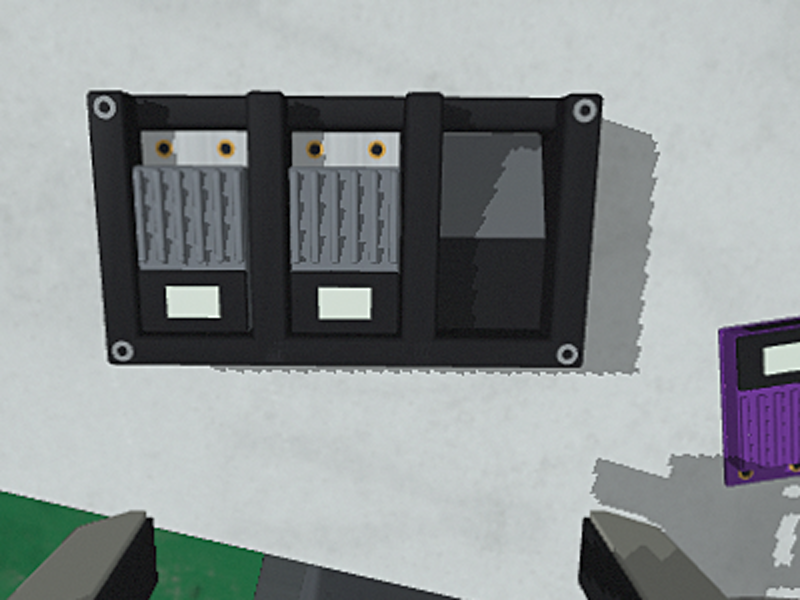

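```bash
cat > loc.py <<'E'
from h import *
import re
def locate(px):
    t,o=tip();C=cal("wrist",o); s=[onz(C,p,49) for p in px]  # fl, fr, nl, nr
    d=s[0]-s[1]+s[2]-s[3]; c=np.mean(s,0); y=np.degrees(np.arctan2(-d[0],d[1]))
    print("carrier",c.round(1),"yaw",y.round(2),"w",np.linalg.norm(d)/2,"h",np.linalg.norm(s[0]-s[2]))
    src=open("h.py").read(); src=re.sub(r"CO=np.*",f"CO=np.array([{c[0]:.1f},{c[1]:.1f},0]); CY=np.deg2rad({y:.2f})",src); open("h.py","w").write(src)
E
python3 - <<'E'
from loc import *
locate([(192,93.5),(432.5,95),(201,215.5),(423.5,217)])
E
sed -i 's/car(18,y,38),q,v=25,c=15/car(18,y,35),q,v=25,c=15/' h.py
python3 - <<'E'
from h import *
press(0)
q=down(CY); go(car(-60,0,200),q)
im,C=shot("wrist","w10",(140,40,540,340),2)
# label row check: tipped label moves
print([proj(C,car(-28,0,49)),proj(C,car(44,-88,49))])
h=cv2.cvtColor(im,cv2.COLOR_BGR2HSV); m=cv2.inRange(h,(30,5,170),(90,60,255))
print([(cv2.boundingRect(c),cv2.contourArea(c)) for c in cv2.findContours(m[60:330,140:460],0,2)[0] if 200<cv2.contourArea(c)<1500])
E
```

```text
carrier [497.5 166.6  49. ] yaw 14.05 w 174.69643513999694 h 90.35202634965815
pressed True [27.7 -0.1 40.5] [1.1 0.  5.2]
[array([323.85436516, 190.94359666]), array([445.54878812,  92.01028   ])]
[((94, 121, 27, 16), 374.5), ((171, 105, 27, 15), 364.0)]
```

```bash
python3 - <<'E'
from h import *
grip(0)
if manip.get_obs()["finger_gap"]>35:
    place(-58); print(manip.get_obs()["finger_gap"])
    if manip.get_obs()["finger_gap"]>35:
        manip.gripper_open(); q=down(BY,D(18)); t,o=tip()
        line(t+[-40,0,70],q,v=200)
        w,C=shot("wrist","w11"); s,_=shot("scene","s11")
        cv2.imwrite("pics/m11.png",np.vstack([cv2.resize(w,(800,600))[:330],np.hstack([cv2.resize(s[230:311,250:370],(400,270),interpolation=2),cv2.resize(s[230:311,360:480],(400,270),interpolation=2)])]))
        print(tip()[0],manip.get_obs()["time_s"])
E
```

```text
grip hit True [-0.9  0.2 -0.5]
gap 41.55274196611845 [ 0.7 -0.2  6.1]
gap lifted 41.26553951906129 [ 0.4 -0.5 -2.5]
gap over 0.23781854346751294
down False [ 0.  -0.1 -2.3] [ 1.1 -0.2  0.2] 73.525
0.37034919600638455
```

It dropped again in transit, so the grip is marginal and the joint move too brisk. I'll look for both dropped modules.

```bash
python3 - <<'E'
from h import *
q=down(BY,D(18)); line(box(-50,-58,180),q,v=250); manip.gripper_open()
go((500,-90,250),down(0))
w,C=shot("wrist","w12"); s,_=shot("scene","s12"); tt,_=shot("top","t12")
out=np.vstack([cv2.resize(w,(800,600))[:370],np.hstack([cv2.resize(s[210:279,240:360],(400,230),interpolation=2),cv2.resize(s[240:309,340:460],(400,230),interpolation=2)])])
cv2.imwrite("pics/m12.png",out);print(tip()[0],manip.get_obs()["time_s"])
E
```

```text
[499.43981172 -91.96320319 249.70135213] 76.6833
```

View pics/m12.png

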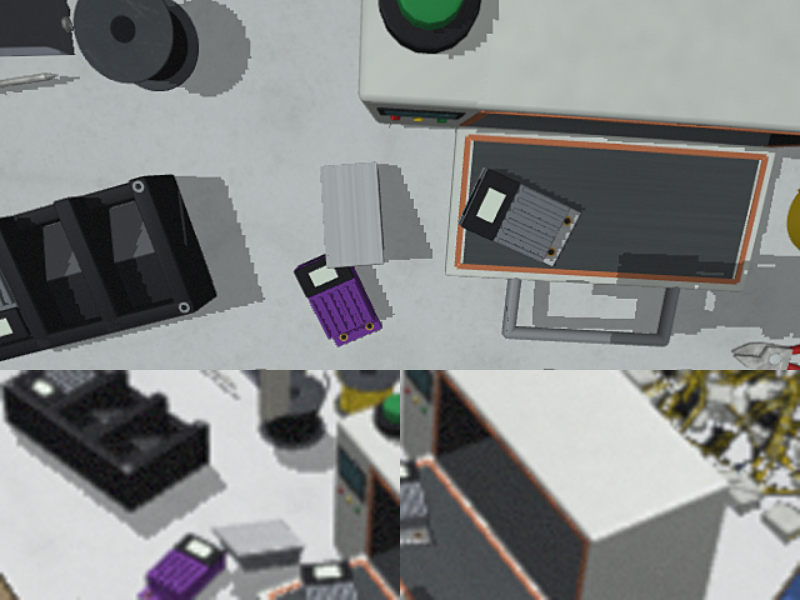

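Picture: one module (A) is right way up on the open door at 800-px view (522,217). The other (B) is upside down at (352,215) with its tongue toward the robot, next to the purple one. Nests 1 and 2 are now empty and one module (C) remains in nest +58. I'll measure A, B and the carrier.

```bash
python3 - <<'E'
from h import *
t,o=tip();C=cal("wrist",o); Bi=R.from_euler('z',-BY)
def rect(px,z,n,inbox=False):
    P=np.array([onz(C,np.array(p)*.8,z) for p in px]); c=P.mean(0); e=P[1]-P[0];f=P[2]-P[1]
    print(n,c.round(1),"sides",np.linalg.norm(e).round(1),np.linalg.norm(f).round(1),"ang",np.degrees(np.arctan2(e[1],e[0])).round(1),np.degrees(np.arctan2(f[1],f[0])).round(1), "box",Bi.apply(c-BO).round(1))
rect([(488,168),(583,208),(552,266),(460,229)],62,"A")
rect([(321,168),(377,163),(383,264),(327,268)],22,"B")
rect([(492,205),(492,205),(492,205)],68,"A label")
P=[onz(C,np.array(p)*.8,46) for p in [(458,130),(775,152),(742,285),(446,275)]];print("door",[Bi.apply(p-BO).round(1)[:2].tolist() for p in P])
print("carrier screws right far/near", onz(C,np.array((138,186))*.8,49),onz(C,np.array((184,308))*.8,49),"pred",car(44,-87,49),car(-44,-87,49))
P=[onz(C,np.array(p)*.8,z) for p,z in [((323,270),22),((345,258),22),((380,325),22)]];print("purple",np.round(P,0))
im=cv2.imread("pics/w12_raw.png");cv2.imwrite("pics/AB.png",np.hstack([cv2.resize(im[115:275,225:325],(375,600),interpolation=2),cv2.resize(im[115:275,350:460],(412,600),interpolation=2)]))
E
```

```text
A [ 539.2 -172.1   62. ] sides 70.6 43.8 ang -111.8 155.5 box [-59.2  64.9  62. ]
B [536.3 -53.3  22. ] sides 41.5 75.4 ang -85.4 -177.5 box [-68.4 183.4  22. ]
A label [ 548.7 -150.9   68. ] sides 0.0 0.0 ang 0.0 0.0 box [-50.9  86.5  68. ]
door [[-3.6, 110.5], [-5.6, -111.3], [-101.0, -109.3], [-104.4, 111.7]]
carrier screws right far/near [561.70046036  92.8023354   49.        ] [473.15250513  71.08970404  49.        ] pred [561.30457008  92.88448714  49.        ] [475.93715695  71.52085508  49.        ]
purple [[496. -29.  22.]
 [505. -47.  22.]
 [451. -73.  22.]]
```

View pics/AB.png

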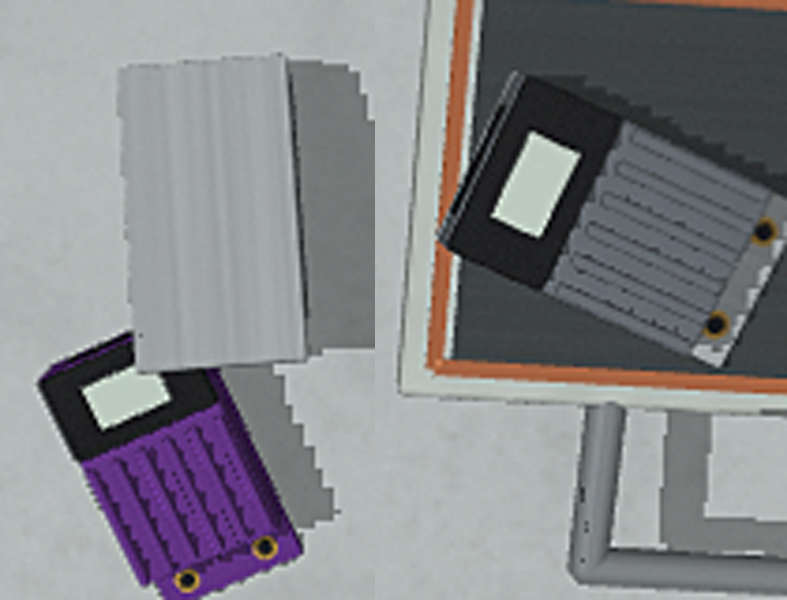

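```bash
python3 - <<'E'
import re
s=open("h.py").read()
i=s.index("def push"); j=s.index("CO=np",i) if "CO=np" in s[i:] else len(s)
s=s[:i]+'''def push(y,x0=-105,x1=22,P=52):
    """push module's near side: tip to box x1 (contact ~5 further)"""
    q=down(BY,D(P)); manip.clamp(20)
    go(box(x0-40,y,200),q); line(box(x0,y,57),q,v=200)
    print("push stop",line(box(x1,y,57),q,v=90,c=18)); t,o=tip()
    print("push end",R.from_euler('z',-BY).apply(t-BO).round(1),o["contact_force"].round(1))
    line(box(x0,y,80),q,v=250); line(box(x0-20,y,200),q,v=250); print("t",manip.get_obs()["time_s"])
'''+s[j:] if j<len(s) else s[:i]+'''def push(y,x0=-105,x1=22,P=52):
    q=down(BY,D(P)); manip.clamp(20)
    go(box(x0-40,y,200),q); line(box(x0,y,57),q,v=200)
    print("push stop",line(box(x1,y,57),q,v=90,c=18)); t,o=tip()
    print("push end",R.from_euler('z',-BY).apply(t-BO).round(1),o["contact_force"].round(1))
    line(box(x0,y,80),q,v=250); line(box(x0-20,y,200),q,v=250); print("t",manip.get_obs()["time_s"])
'''
open("h.py","w").write(s)
E
python3 - <<'E'
from h import *
q0=down(D(-21.8)); q1=down(BY)
p=box(-60,63,48.5)
go(p+[0,0,60],q0)
print(line(p,q0,v=60,c=4)); t,o=tip(); print((t-p).round(1),o["contact_force"].round(1))
if t[2]<55:
    manip.clamp(6); print("gap",manip.get_obs()["finger_gap"])
    t=tip()[0]; 
    line(box(-60,-52,max(t[2],48.5)+.5),q1,v=70)
    t,o=tip();print("slid",R.from_euler('z',-BY).apply(t-BO).round(1),o["finger_gap"],o["contact_force"].round(1))
    manip.gripper_open(); line(t+[-10,0,110],q1,v=200)
    print("t",manip.get_obs()["time_s"])
    for P in (45,52):
        q=down(BY,D(P)); print(P,[None if (s:=manip.solve_ik(tcp(b,q),q)) is None else np.round(s,2).tolist() for b in (box(-145,-52,200),box(-105,-52,57),box(30,-52,57),box(18,70,57))])
    shot("scene","s13")
E
```

```text
False
[-0.  -0.2  0.3] [-0.2  0.2 -0.4]
gap 76.08190944899818
slid [-60.  -51.6  49. ] 75.87654546120058 [ 0.2  0.1 -1.8]
t 82.0
45 [[1.59, 0.61, -1.14, 2.33, 2.63, 0.18, 2.79], [1.25, 0.9, -0.77, 2.37, 3.09, 0.55, 2.45], [1.06, 0.93, -0.77, 2.08, 2.83, 0.41, 2.6], [0.83, 0.91, -0.77, 2.25, 2.74, 0.68, 2.47]]
52 [None, None, [1.19, 1.09, -0.96, 2.13, 2.85, 0.59, 2.75], [0.85, 0.98, -0.77, 2.32, 2.93, 0.87, 2.37]]
```

```bash
python3 - <<'E'
s=open("h.py").read(); i=s.index("def push"); j=s.find("CO=np",i)
tail=s[j:] if j>0 else ""
s=s[:i]+'''def push(y,x0=-100,x1=30):
    qa=down(BY,D(45)); qb=down(BY,D(52)); manip.clamp(20)
    go(box(x0,y,150),qa); line(box(x0,y,57),qa,v=200)
    print("push stop",line(box(x1,y,57),qb,v=90,c=18)); t,o=tip()
    print("push end",R.from_euler('z',-BY).apply(t-BO).round(1),o["contact_force"].round(1))
    line(box(-50,y,70),qb,v=250); line(box(x0,y,150),qa,v=250); print("t",manip.get_obs()["time_s"])
'''+tail
open("h.py","w").write(s)
E
python3 - <<'E'
from h import *
push(-52)
press_q=down(CY)
print(press_q)
E
```

```text
push stop False
push end [ 29.9 -52.1  57.2] [ 0.8 -0.2 -0.3]
t 89.55
[0.99249288 0.12230241 0.         0.        ]
```

```bash
cat >> h.py <<'E'
def carry(y,x=-5):
    qa=down(BY,D(-10)); qb=down(BY,D(18))
    line(box(x-45,y,150),qa,v=110); print("gap carried",manip.get_obs()["finger_gap"])
    line(box(x-36,y,98),qa,v=80)
    h=line(box(x-29,y,58.5),qb,v=40,c=9); t,o=tip()
    print("down",h,R.from_euler('z',-BY).apply(t-BO).round(1),o["contact_force"].round(1),"gap",o["finger_gap"],o["time_s"])
E
sed -i 's/manip.clamp(45)/manip.clamp(60)/' h.py
python3 - <<'E'
from h import *
q=down(BY); go((500,-40,220),q)
press(58)
grip(58)
if manip.get_obs()["finger_gap"]>35: carry(66)
print(manip.get_obs()["time_s"])
E
```

```text
pressed True [27.6 57.9 40.6] [0.6 0.5 5.7]
grip hit False [ 0.3 -0.1  0.1]
gap 41.30995281426575 [-0.4  0.5 -0.9]
gap lifted 40.95833165208062 [-0.5  0.8 -2. ]
gap carried 41.03557728498059
down False [-33.6  65.7  59. ] [-0.3  1.  -2.5] gap 41.16098029322197 105.6
105.6
```

```bash
python3 - <<'E'
from h import *
qb=down(BY,D(18))
print(line(box(-34,66,54),qb,v=30,c=4)); print(tip()[0],tip()[1]["contact_force"])
manip.gripper_open()
t=tip()[0]; line(t+[-25,0,60],qb,v=200); line(t+[-60,0,110],qb,v=250)
s,CS=shot("scene","s14")
push(66,x1=17)
s,CS=shot("scene","s15")
E
```

```text
True
[ 565.2242214  -172.48341497   58.34960949] [-1.82559885  0.92261661  6.22900152]Traceback (most recent call last):
  File "<stdin>", line 7, in <module>
  File "h.py", line 77, in push
    go(box(x0,y,150),qa); line(box(x0,y,57),qa,v=200)
    ~~^^^^^^^^^^^^^^^^^^
  File "h.py", line 39, in go
    def go(tip,q): manip.goto(tcp(tip,q),q)
                   ~~~~~~~~~~^^^^^^^^^^^^^^
plant.MotionError: the arm cannot take that pose within its joint ranges
```

```bash
python3 - <<'E'
from h import *
for x0 in (-62,-70,-80):
  for P in (36,40,45):
    qa=down(BY,D(P)); print(x0,P,[manip.solve_ik(tcp(box(x0,66,z),qa),qa) is not None for z in (150,110,57)])
E
```

```text
-62 36 [True, True, True]
-62 40 [True, True, True]
-62 45 [True, False, False]
-70 36 [True, True, True]
-70 40 [True, True, False]
-70 45 [False, False, False]
-80 36 [True, True, True]
-80 40 [True, True, False]
-80 45 [False, False, False]
```

```bash
sed -i 's/def push(y,x0=-100,x1=30):/def push(y,x0=-100,x1=30,pa=45,pb=52):/; s/qa=down(BY,D(45)); qb=down(BY,D(52)); manip/qa=down(BY,D(pa)); qb=down(BY,D(pb)); manip/; s/line(box(-50,y,70),qb,v=250); line(box(x0,y,150),qa/line(box(x0,y,70),qa,v=250); line(box(x0,y,150),qa/' h.py
python3 - <<'E'
from h import *
push(66,x0=-75,x1=17,pa=36,pb=47)
# approach B for flip: IK checks
for P in (45,40,-40,-45):
    for psi in (0,-2.5):
        q=down(D(psi),D(P)); print(P,psi,[manip.solve_ik(tcp(p,q),q) is not None for p in ((535,-53,8),(535,-53,60),(535,-53,90),(520,20,60))])
q=down(0)
go((500,-90,250),q)
w,C=shot("wrist","w16"); s,_=shot("scene","s16")
out=np.vstack([cv2.resize(w,(800,600))[60:370],np.hstack([cv2.resize(s[230:305,250:370],(400,250),interpolation=2),cv2.resize(s[230:305,340:460],(400,250),interpolation=2)])])
cv2.imwrite("pics/m16.png",out);print(tip()[0],manip.get_obs()["time_s"])
E
```

```text
push stop False
push end [17.2 66.  57.3] [-0.2 -0.7 -0.8]
t 115.0333
45 0 [False, False, False, False]
45 -2.5 [False, False, False, False]
40 0 [False, False, False, False]
40 -2.5 [False, False, False, False]
-40 0 [True, True, True, True]
-40 -2.5 [True, True, True, True]
-45 0 [True, True, True, True]
-45 -2.5 [True, True, True, True]
[499.75221069 -90.21167606 249.81066731] 118.0583
```

View pics/m16.png

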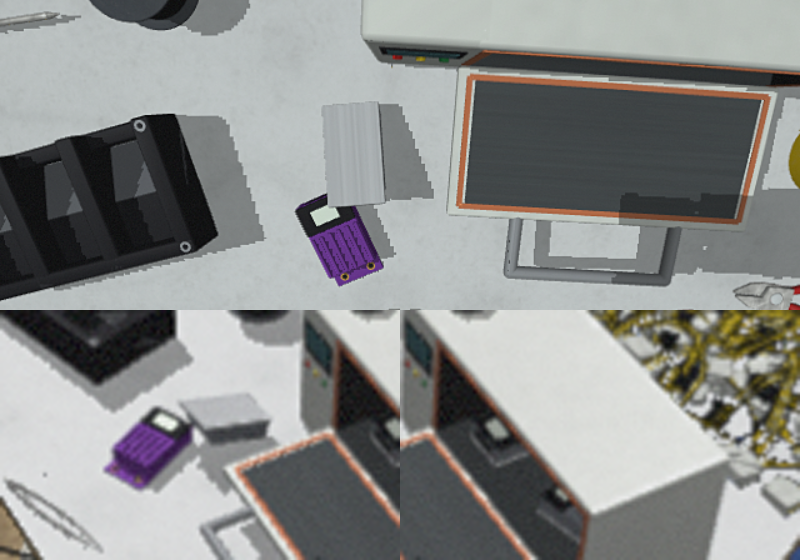

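```bash
python3 - <<'E'
from h import *
f=lambda p,q:(s:=manip.solve_ik(tcp(p,q),q)) is not None and np.round(s,1).tolist()
for P in (20,25,30,35):
    q=down(D(2.5),D(P)); print("pick",P,[f(p,q) for p in ((538,-53,6),(538,-53,90))])
for hd in (-90,90):
  for P in (-55,-60,-65,-70):
    q=down(BY+D(hd),D(P)); print("stand",hd,P,[f(box(-55,y,z),q) for y in (20,-10) for z in (86,140)])
E
```

```text
pick 20 [[0.2, 0.7, -0.2, 2.2, 2.6, 0.2, 2.2], [-0.2, 0.6, 0.4, 2.2, -1.3, 0.3, -0.1]]
pick 25 [[0.4, 0.8, -0.4, 2.3, 2.6, 0.4, 2.3], [0.2, 0.5, -0.2, 2.3, 2.6, 0.1, 2.3]]
pick 30 [[0.5, 0.8, -0.6, 2.4, 2.6, 0.6, 2.4], [0.4, 0.6, -0.4, 2.3, 2.6, 0.3, 2.2]]
pick 35 [False, [0.5, 0.6, -0.6, 2.4, 2.6, 0.5, 2.3]]
stand -90 -55 [[0.3, 1.2, 0.9, 1.4, -1.2, 2.0, -1.8], [0.3, 1.1, 0.8, 1.4, -1.1, 1.9, -1.8], [0.4, 1.2, 0.7, 1.4, -1.1, 1.9, -1.8], [0.4, 1.1, 0.7, 1.3, -1.1, 1.9, -1.9]]
stand -90 -60 [[0.4, 1.2, 0.8, 1.4, -1.2, 2.0, -1.8], [0.4, 1.1, 0.6, 1.4, -1.1, 1.9, -1.9], [0.5, 1.1, 0.6, 1.3, -1.0, 1.9, -1.9], [0.5, 1.1, 0.6, 1.3, -1.0, 1.9, -1.9]]
stand -90 -65 [[0.4, 1.2, 0.6, 1.4, -1.1, 2.0, -1.8], [0.5, 1.1, 0.5, 1.4, -1.0, 1.9, -1.9], [0.5, 1.2, 0.6, 1.3, -1.1, 1.9, -1.9], [0.5, 1.1, 0.5, 1.3, -1.0, 2.0, -1.9]]
stand -90 -70 [[0.5, 1.2, 0.5, 1.3, -1.1, 1.9, -1.9], [0.5, 1.1, 0.4, 1.3, -1.0, 2.0, -1.9], [0.6, 1.2, 0.4, 1.2, -1.0, 1.9, -1.9], [0.6, 1.1, 0.4, 1.3, -1.0, 2.0, -2.0]]
stand 90 -55 [[-0.7, 1.1, 1.0, 1.9, 0.2, 0.5, -0.3], [-0.7, 1.0, 1.0, 1.9, 0.3, 0.6, -0.3], [-0.6, 1.1, 1.0, 1.9, 0.2, 0.4, -0.2], [-0.6, 1.0, 1.0, 1.9, 0.3, 0.5, -0.3]]
stand 90 -60 [[-0.7, 1.2, 1.0, 1.9, 0.3, 0.5, -0.4], [-0.7, 1.1, 1.0, 1.9, 0.4, 0.6, -0.4], [-0.7, 1.2, 1.0, 1.9, 0.3, 0.5, -0.4], [-0.7, 1.1, 1.0, 1.9, 0.4, 0.5, -0.4]]
stand 90 -65 [[-0.7, 1.3, 1.0, 1.9, 0.3, 0.5, -0.5], [-0.7, 1.1, 1.0, 1.9, 0.4, 0.6, -0.5], [-0.7, 1.3, 1.0, 1.9, 0.3, 0.5, -0.5], [-0.7, 1.2, 1.1, 1.9, 0.4, 0.5, -0.4]]
stand 90 -70 [[-0.8, 1.3, 1.0, 1.9, 0.4, 0.6, -0.5], [-0.8, 1.2, 1.1, 1.9, 0.4, 0.6, -0.5], [-0.7, 1.3, 1.1, 1.9, 0.4, 0.5, -0.5], [-0.7, 1.2, 1.1, 1.9, 0.4, 0.5, -0.5]]
```

```bash
python3 - <<'E'
from h import *
qp=down(D(2.5),D(18)); qs=down(BY+D(90),D(-72))
go((538,-53,100),qp); print(np.round(manip.get_obs()["joints"],2))
print(line((538,-53,6),qp,v=80,c=6), tip()[0], tip()[1]["contact_force"].round(1), np.round(manip.get_obs()["joints"],2))
manip.clamp(60); print("gap",manip.get_obs()["finger_gap"])
if manip.get_obs()["finger_gap"]>35:
    line((538,-53,130),qp,v=120)
    try: line(box(-55,-35,150),qs,v=70); print("line")
    except manip.MotionError as e: print(e)
    t,o=tip();print("gap",o["finger_gap"],t.round(1),np.round(o["joints"],2),o["time_s"])
E
```

```text
[-0.32  0.59  0.6   2.16 -1.2   0.4  -0.27]Traceback (most recent call last):
  File "<stdin>", line 4, in <module>
  File "h.py", line 40, in line
    def line(tip,q,v=150,c=None): return manip.move_straight(tcp(tip,q),v=v,ori=q,contact_N=c)
                                         ~~~~~~~~~~~~~~~~~~~^^^^^^^^^^^^^^^^^^^^^^^^^^^^^^^^^^
plant.MotionError: the arm cannot follow that straight line within its joint ranges
```

```bash
python3 - <<'E'
from h import *
for P in (14,10,6):
    qp=down(D(2.5),D(P)); qs=down(BY+D(90),D(P-90))
    try:
        go((538,-53,90),qp); h=line((538,-53,6),qp,v=80,c=6); break
    except manip.MotionError as e: print(P,e)
print(P,h,tip()[0],tip()[1]["contact_force"].round(1))
manip.clamp(60); print("gap",manip.get_obs()["finger_gap"])
if manip.get_obs()["finger_gap"]>35:
    line((538,-53,130),qp,v=120)
    try: line(box(-55,-35,150),qs,v=90); print("line")
    except manip.MotionError as e: print(e)
    t,o=tip();print("gap",o["finger_gap"],t.round(1),np.round(o["joints"],2),o["time_s"])
E
```

```text
14 True [538.80899205 -54.91037302  39.2116918 ] [ 0.3 -0.8  5.2]
gap 0.8502735687355758
```

```bash
python3 - <<'E'
from h import *
P=14;qp=down(D(2.5),D(P)); qs=down(BY+D(90),D(P-90))
o=manip.get_obs();print(tip()[0],o["contact_force"].round(1),o["time_s"],np.round(o["joints"],2))
line((538,-53,60),qp,v=150);manip.gripper_open()
h=line((538,-53,6),qp,v=50,c=10)
print(h,tip()[0],tip()[1]["contact_force"].round(1),np.round(tip()[1]["joints"],2))
s,_=shot("scene","s17",(260,200,420,320),5)
E
```

```text
[537.37188766 -52.77199329  38.41152611] [-0.6  0.1  0.3] 119.9583 [-0.25  0.7   0.5   2.14 -1.28  0.36 -0.21]
False [538.02911309 -53.07490973   6.00393463] [-0.7  0.6 -0.6] [-0.06  0.72  0.2   2.15 -1.35  0.16 -0.13]
```

```bash
python3 - <<'E'
from h import *
P=14;qp=down(D(2.5),D(P)); qs=down(BY+D(90),D(P-90))
manip.clamp(60); print("gap",manip.get_obs()["finger_gap"],manip.get_obs()["contact_force"].round(1))
if manip.get_obs()["finger_gap"]>35:
    line((538,-53,130),qp,v=100)
    try: line(box(-55,-35,150),qs,v=90); print("line")
    except manip.MotionError as e: print(e)
    t,o=tip();print("gap",o["finger_gap"],t.round(1),np.round(o["joints"],2),o["time_s"])
E
```

```text
gap 41.751447989484674 [0.2 0.3 0.5]
line
gap 41.39002134830018 [ 553.4 -267.8  164.5] [-0.74  1.35  1.22  1.9   0.37  0.49 -0.45] 128.2333
```

```bash
python3 - <<'E'
from h import *
qs=down(BY+D(90),D(-76))
t,o=tip();print(t.round(1),(t-box(-55,-35,150)).round(1),o["contact_force"].round(1),o["finger_gap"],o["time_s"],np.abs(o["qvel"]).max().round(3), R.from_quat(o["tcp_rot"]).inv()*R.from_quat(qs)).__str__() if 0 else None
print(t.round(1),(t-box(-55,-35,150)).round(1),o["contact_force"].round(1),o["finger_gap"],o["time_s"],np.abs(o["qvel"]).max().round(3),(R.from_quat(o["tcp_rot"]).inv()*R.from_quat(qs)).magnitude(),"tau",np.round(o["tau"],1))
print(R.from_quat(o["tcp_rot"]).apply([0,0,1]))
s,_=shot("scene","s18",(300,150,460,270),5)
E
```

```text
[ 553.4 -267.8  164.5] [15.1  4.3 14.5] [ 1.9 30.8 38.9] 41.39002134830018 128.2333 0.002 0.038375568776797694 tau [ 18.8 -27.4   4.6   7.6  -0.1   1.1   1.8]
[-0.02272692 -0.97259474 -0.23139352]
```

View pics/s18.png

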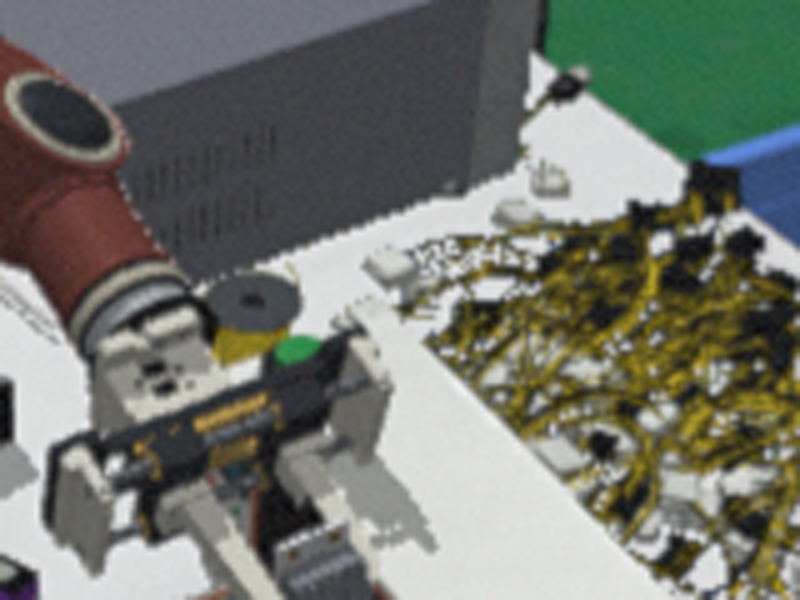

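The gripper body, 188 mm across along box x, is resting on the box. I'll back straight up, then choose a stand heading that keeps the body clear.

```bash
python3 - <<'E'
from h import *
t,o=tip()
manip.move_straight(o["tool_pos"]+[-20,5,90],v=150)
t,o=tip();print(t.round(1),o["contact_force"].round(1),o["finger_gap"],o["time_s"])
f=lambda p,q:(s:=manip.solve_ik(tcp(p,q),q)) is not None and np.round(s,1).tolist()
for hd in (120,135,150):
    q=down(BY+D(hd),D(-76)); print(hd,[f(box(x,-40,z),q) for x in(-50,-35) for z in (84,180)])
E
```

```text
[ 534.6 -262.4  253.1] [ 0.  -0.6 -2. ] 41.6616374636884 129.1333
120 [[0.1, 1.1, -0.2, 2.3, 2.0, 1.6, -1.7], [0.1, 0.8, -0.2, 2.3, 2.0, 1.5, -1.5], [-0.0, 1.1, -0.0, 2.3, 2.0, 1.4, -1.7], [0.1, 0.8, -0.2, 2.3, 2.0, 1.4, -1.5]]
135 [False, False, [0.2, 1.1, -0.2, 2.4, 2.4, 1.7, -1.7], False]
150 [False, False, False, False]
```

```bash
python3 - <<'E'
from h import *
q=down(BY+D(120),D(-76)); T=box(-52,-45,175)
o=manip.get_obs()
try:
    line(T,q,v=90); print("line")
except manip.MotionError as e:
    print(e); s=manip.solve_ik(tcp(T,q),q); print(np.round(o["joints"],2),np.round(s,2))
    manip.goto(tcp(T,q),q)
t,o=tip();print((t-T).round(1),o["finger_gap"],o["contact_force"].round(1),o["time_s"])
E
```

```text
the arm cannot follow that straight line within its joint ranges
[-0.77  1.17  1.26  1.92  0.46  0.59 -0.36] [ 0.1   0.84 -0.2   2.32  2.    1.47 -1.52]
[-0.4 -0.5 -0.8] 41.507359089210986 [-0.1 -0.4 -1.6] 130.5
```

```bash
python3 - <<'E'
from h import *
q=down(BY+D(120),D(-76))
line(box(-52,-45,100),q,v=100)
print(tip()[1]["contact_force"].round(1))
h=line(box(-52,-45,70),q,v=25,c=7); t,o=tip();print(h,R.from_euler('z',-BY).apply(t-BO).round(1),o["contact_force"].round(1),o["finger_gap"],o["time_s"])
s,_=shot("scene","s19",(300,190,460,310),5)
E
```

```text
[ 0.9  0.1 -1.7]
True [-51.7 -45.3  85.4] [-0.1  0.9  4.1] 41.725980235163114 132.1167
```

```bash
python3 - <<'E'
from h import *
q=down(BY+D(120),D(-76))
h=line(box(-52,-45,78),q,v=15,c=8); t,o=tip();print(h,R.from_euler('z',-BY).apply(t-BO).round(1),o["contact_force"].round(1))
s0,_=shot("scene","s20")
manip.gripper_open(); manip.wait(.2)
s1,C=shot("scene","s21")
o=manip.get_obs(); b=-R.from_quat(o["tcp_rot"]).apply([0,0,1])
manip.move_straight(o["tool_pos"]+70*b,v=100)
manip.move_straight(o["tool_pos"]+70*b+[0,0,120],v=200)
manip.wait(.1)
s2,C=shot("scene","s22"); print(manip.get_obs()["time_s"])
# where does the image differ from the empty-sill picture?
e=cv2.imread("pics/s16_raw.png")
d=cv2.absdiff(s2,e).max(2)
for nm,p in dict(foot=box(-52,-45,46),top=box(-52,-45,122),lie=box(-80,-2,60)).items():
    u,v=proj(C,p).round().astype(int); print(nm,(u,v),d[v-3:v+4,u-3:u+4].mean().round(1),s2[v,u])
m=(d>35).astype(np.uint8)
for c in cv2.findContours(m[230:330,330:450],0,2)[0]:
    if cv2.contourArea(c)>25: print("blob",np.array(cv2.boundingRect(c))+[330,230,0,0],cv2.contourArea(c))
E
```

```text
True [-51.6 -45.5  85.5] [-0.3  0.5  2. ]
135.4333
foot (np.int64(361), np.int64(309)) 27.8 [24 22 23]
top (np.int64(363), np.int64(289)) 29.6 [88 86 82]
lie (np.int64(344), np.int64(298)) 24.8 [55 56 53]
blob [353 322  25   8] 63.5
blob [355 282  15  12] 32.5
blob [335 230  18  12] 64.0
```

```bash
python3 - <<'E'
import cv2,numpy as np
R="@#%*+=-. "
for f in("s16","s22"):
    g=cv2.cvtColor(cv2.imread(f"pics/{f}_raw.png"),cv2.COLOR_BGR2GRAY)[276:326:2,325:400]
    print(f); print("\n".join("".join(R[min(8,int(v)//28)] for v in r) for r in g))
E
```

```text
s16
=*+*%%%%*%%%%%%%%%%%%%%%%%%%%*+-=*%#%##%##%***%%########%%*+-..............
%%%*%%%%%%%%%%%%%%%%%%%%%%%%%%%*=-=*%#%%###############%##%%+=.............
%%%%%%%%%%%%%%%*%%%%*%%%%%%%%%%%%+-.+%#%########%##########%%*+=...........
*%%%%%%*%%%%%*%%%%*%%%%%%%%%%%%%%%*+==*%#####%##########%##%##%*+-.........
=+%%%%%%%%%%%%%%%%%%%*%%%%%%%%%%%%%%*=.=*#########%#%######@#%++**+-.......
.=+*%%%%%%%%%%%%%%%%%%%%%%%%%%%%%%%%%*+-.+%######%####%####@@##*+***=......
-..=+*%%%%%%%%%%%%%%%%%%*%%%%%%%%%%%%%%*+-+%##%#######%%%%%%##@@#@#%*+-... 
+=..=+*%%%%%%%%%%%*%%%%%%%%%%%%%%%%%%%%%*+-=+%#########%**%%%%##%%%%%%*+-.-
==+...=**%%*%%%%%%%%%%%%%%%%%%%%%%%%%%%%%%*+-=*%#%%##%%##%%**%%%%%%%%%%%**+
==++-.-=+*%%%%%*%%%%%*%%%%%%%%%%%%%%%%%%%%%%*==+%#########%#%%*%%%%%%%%*+++
+=+++=..-=*%%%%%%%%%%%%%%%%%%%%%%%%%%%%%%%%%%*+-=*%############%**%%%%%*+++
=++==++-..=+*%%%%%%%%%%%%%*%%%%%%%%%%%%%%%%%%%%*=-=*%############%%**%%*+++
-=====++-..=+*%%%%%%%%%%%%%%%%%%%%%%%%%%%%%%%%%%%+-=*%#%###%########%%*++++
..-==+=+++...=+*%%%%%%%*%%%%%%*%%%%%%%%%%%%%%%%%%%*+-=*%####%#%##%##%%**+++
..-=+====++-..=+*%%%%%%%%%%%%%%%
[... 2007 characters left out ...]
###%%##%%%*+++++
============+++=+*%%%#####%#%*%%%%%%##**%#%##%%%%%%%%%%*=-=*%%#%##%%%*+++++
====----======++==+*%%###%#%%*%%%%%##@########%%%%%%%%%%*+-.=*#####%%*+++++
-. .   .-======++-=+*%%%##%#%#%%%%%#@###%%#%#%%#%%%%%%*%%%*+-=*%%##%%*+++++
*=.. ... .-======+===**%%####%%%%%%##%%%##%##%%###%*%%%%%%%*+==+%%%%*++++++
**+. ......-======++==+*%%%#%#%%%%###%%#%%#%#%%#%##%%%%%%%%%*+=-=*%%*++++++
+***=........======+++=-+*%%#%%#%##%#######%#%%#####%%%%%*+=--=-. =**++++++
.+***=........-===++**=.-+*%%#%%%%##%%#%%%##%%#%%##%**======-. .-=+**++++++
. -+**+. .....=+*******+-.=*%%%%%#%%###%#%#%#%#%%%*====-   .-=+**%**+++++++
=. -+***==+********+++==++==+**%%%%*%%%%###%%*%***++=..-=++++++*%%*++++++++
```

It's standing on the sill: the ASCII view shows the column at u 354–372, v 284–316. Next I'll topple it gently onto its base.

```bash
python3 - <<'E'
from h import *
q=down(BY+D(30)); manip.clamp(20)
hx=np.array([-.5,.866]); c=np.array([-54.5,-41.])
a=c-58*hx; b=c+22*hx
go(box(*a,190),q); 
print(line(box(*a,106),q,v=150,c=8)); print((tip()[0]-box(*a,106)).round(1))
print(line(box(*b,106),q,v=60,c=12)); print((tip()[0]-box(*b,106)).round(1),tip()[1]["contact_force"].round(1))
manip.wait(.3)
line(box(*b,190),q,v=250)
go((470,-160,250),down(BY)); manip.gripper_open()
w,C=shot("wrist","w23"); s,_=shot("scene","s23"); print(manip.get_obs()["time_s"],tip()[0])
G="@#%*+=-. "
g=cv2.cvtColor(s,cv2.COLOR_BGR2GRAY)[270:326:2,325:400]
print("\n".join("".join(G[min(8,int(v)//28)] for v in r) for r in g))
h=cv2.cvtColor(w,cv2.COLOR_BGR2GRAY)
print([proj(C,box(x,y,46)).round() for x,y in((-105,112),(-105,-112),(0,112),(0,-112))])
E
```

```text
False
[0.8 0.5 0.5]
False
[ 0.1 -0.4 -0.2] [ 0.  -0.3 -0.6]
143.35 [ 470.0357357  -159.99262529  250.02589719]
.............-===*+**%%%*+-=*%#%%####%*%####@@@##%%%%*=-...................
.......--=+==+**%%%*%%%%%%*+-=*%######%%%%%%%#%%%%%%%%*+=..................
..--====*%*%%%%%%%%%%%%%%%%**==+%####%###%*%%%%****%%##%*+-..............  
=*+*%%%%*%%%%%%%%%%%%%%%%%%%%*+-=*%######%%***%%#########%*+-..............
%%%%*%*%%%*%%%%*%*%%%%%%%%%%%%**+-=*##########%########%%#%%+=.............
%%%%*%%%%**%%%%%*%%%%*%%%%%%%%%%*+-.+%####%######%#####%%###%*+=...........
*%%%%%%*%%%%%%%%%%%**%%%%%%%%%%%%%*+-=*%#######%##%%#####%%###%*+-.........
=+*%%%%%*%%%%%%%%%%*%%%%%%%%%%%%%%%%*=.=*%#######%##%#######@%++**+-.......
.=+*%%%%%%%%%*%**%%%%%%*%%%%%%%%%%%%%*+-.+%#######%%%######@@##*+***=......
-..=+*%%%%%*%%****+***%%%%%%%%%%%%%%%%%*+-+%%#####%#####%%%%##@@@##%*+-..  
+=..=+*%%*=--=+**+++**+***%%%%%%%%%%%%%%*+-=+%#%######%#**%%%%%##%%%%%*+-.-
==+. .=*+.-+++**+++**+++****%%%%%%%%%%%%%%*+-=*%###%#%##%%%**%%%%%%%%%%%*++
==++-.--.-=++**+++**++++***%%####%%%%%%%%%%%*==+%###########%%*%%%%%%%%*+++
=
[... 523 characters left out ...]
%*+++++
=======-======+=. -=*%#%#%%**%%###%%%%%%%%%%%%%%%%%%%%%%*+-.=%####%%%*+++++
-.......-======++. -=+*%%%#######%%%%%%%%%%%%%%%%%%%%%%%%**+-=*%###%**++++*
=-........-======+-. =+**%%%%%#%%%**%*%%%%%%%%%%%%%%%%%*%%%%+==+%##%*+*+++*
===........-=+====++. .=+*%%%%%%%%%%%%%%%%%%%%%*%%%%*%%%%%%%%++-=*%%*+++**+
++===.......=======++-  -+*%%%%%%*%%%%%%%%%%%%%%%%%%%%%%%*+=--==..=**++++++
.=+==-...-=++=====+====- .=+*%*%*%%%%%%%%%%%%%%%%%%%**======-...-=+**++++++
..-+===.....=+====++***+- .=+*%%%%%%%*%%%%%%%%%***=-===-.  .-=+**%%**++++++
=..-++====+********+++=++=. .=**%%%%%%%%%%%*+=+==---...-=++++++*%%**+++++++
[array([280., 191.]), array([528., 191.]), array([276.,  65.]), array([544.,  66.])]
```

Right way up on the sill, label visible at about (354,298). Next I'll locate it in the wrist image.

```bash
python3 - <<'E'
from h import *
w=cv2.imread("pics/w23_raw.png"); t,o=tip(); C=cal("wrist",o); Bi=R.from_euler('z',-BY)
g=cv2.cvtColor(w,cv2.COLOR_BGR2GRAY)
m=(g>150).astype(np.uint8); m[:60]=0;m[215:]=0;m[:,:230]=0;m[:,560:]=0
for c in cv2.findContours(m,0,2)[0]:
    if cv2.contourArea(c)>60:
        M=cv2.moments(c); u=(M["m10"]/M["m00"],M["m01"]/M["m00"]); print(cv2.boundingRect(c),cv2.contourArea(c),"z68",Bi.apply(onz(C,u,68)-BO).round(1),"z50",Bi.apply(onz(C,u,50)-BO).round(1), cv2.minAreaRect(c)[1:])
G="@#%*+=-. "
print("\n".join("".join(G[min(8,int(v)//28)] for v in r) for r in g[70:215:4,250:450:2]))
E
```

```text
(491, 192, 32, 17) 378.5 z68 [-108.9  -81.6   68. ] z50 [-111.9  -89.6   50. ] ((16.0, 31.0), 90.0)
(342, 191, 19, 24) 414.0 z68 [-111.7   49.4   68. ] z50 [-114.8   48.2   50. ] ((23.0, 18.0), 90.0)
(543, 80, 17, 105) 941.5 z68 [ -64.4 -117.3   68. ] z50 [ -65.1 -127.1   50. ] ((104.0, 16.0), 90.0)
(230, 68, 312, 147) 40617.0 z68 [-57.9  28.1  68. ] z50 [-58.3  25.8  50. ] ((310.99993896484375, 145.99996948242188), 0.0)
++++++++++++*=--------..................----------------------------------.+++++++++++--------------
----------------=*++++++++++++++++++++++++++++++++++++++++++++++++++++++++++++++++++++++++++++++++++
-----------------++-*%%%%%%%%%%%%%%%%%%%%%%%%%%%%%%%%%%%%%%%%%%%%%%%%%%%%%%%%%%%%%%%%%%%%%%%%%%%%%%%
-----------------++-*%%%%%%%%%%%%%%%%%%%%%%%%%%%%%%%%%%%%%%%%%%%%%%%%%%%%%%%%%%%%%%%%%%%%%%%%%%%%%%%
-----------------++-*%%%%%%%%%%%%%%%%%%%%%%%%%%%%%%%%%%%%%%%%%%%%%%%%%%%%%%%%%%%%%%%%%%%%%%%%%%%%%%%
----------------.++-*%%%%%%%%%%%%%%%%%%%%%%%%%%%%%%%%%%%%%%%%%%%%%%%%%%%%%%%%%%%%%%%%%%%%%%%%%%%%%%%
----------------.++-+%%%%%%%%%%%%%%%%%%%%%%%%%%%%%%%%%%%%%%%%%%%%%%%%
[... 2361 characters left out ...]
---------======++++++++++++++++++++*=+**+++++++++++++++==-=@%==+******%*+*%****===============
-----------------------------------------+=++%----------++++++===#%===***%****--++++----------------
-----------------------------------------+=++%----------++++++.======+--*+.-------------------------
----------------------------------------=+=++%----------++++++--==+---------------------------------
----------------------------------------=+=++%----------++++++--------------------------------------
----------------------------------------=+=+*%----------++++++--------------------------------------
----------------------------------------=+=+*%----------++++++--------------------------------------
```

```bash
python3 - <<'E'
from h import *
t,o=tip(); C=cal("wrist",o); Bi=R.from_euler('z',-BY)
L=onz(C,(438,147),68); S=onz(C,(376.5,180),50); d=S-L; d[2]=0
al=np.degrees(np.arctan2(d[1],d[0])); print(Bi.apply(L-BO).round(1),Bi.apply(S-BO).round(1),np.linalg.norm(d),al)
u=d/np.linalg.norm(d); c=(L+26*u+S-31*u)/2; c[2]=0; cb=Bi.apply(c-BO); print("centre box",cb.round(1))
psi=al-90; q0=down(D(psi)); q1=down(BY)
p=np.r_[c[:2],48.5]
go(p+[0,0,70],q0)
h=line(p,q0,v=70,c=10); t,o=tip(); print(h,(t-p).round(1),o["contact_force"].round(1))
if t[2]<53:
    manip.clamp(6); print("gap",manip.get_obs()["finger_gap"])
    if 70<manip.get_obs()["finger_gap"]<82:
        line(box(-62,-45,49.5),q1,v=80)
        t,o=tip();print("slid",Bi.apply(t-BO).round(1),o["finger_gap"],o["contact_force"].round(1))
print(o["time_s"])
E
```

```text
[-65.5 -21.3  68. ] [-94.8  26.1  50. ] 55.70874276598584 118.67435018209261
centre box [-78.8   0.3   0. ]
False [ 0.4 -0.1  0.4] [-0.1 -0.5  0.3]
gap 75.76317320859324
slid [-62.4 -44.3  49. ] 75.17445669811305 [-0.3 -0.3 -1.6]
146.35
```

```bash
python3 - <<'E'
from h import *
manip.gripper_open(); t=tip()[0]; line(t+[-8,0,110],down(BY),v=250)
push(-46,x1=15)
go(box(-140,0,220),down(BY))
w,C=shot("wrist","w24"); s,CS=shot("scene","s24")
G="@#%*+=-. "
g=cv2.cvtColor(s,cv2.COLOR_BGR2GRAY)
print("\n".join("".join(G[min(8,int(v)//22)] for v in r) for r in g[258:312:2,350:440]))
for n,p in dict(A=box(80,-50,67),B=box(40,-46,67),C=box(58,66,67),fl=box(0,105,45),fr=box(0,-105,45)).items(): print(n,proj(CS,p).round())
print(manip.get_obs()["time_s"])
E
```

```text
push stop False
push end [ 15.  -46.2  57.3] [-0.7  0.1 -0.5]
t 154.95
*#####@##@#@####%+=.                                                      == .---  -%##*++
*######@@@#####@##%+=.                                                     .=     -%#%%%%*
*########@#######%****-                                                       -++%##%%%** 
%######%%%%%%##*-..-+%*+.                                                       =***%#%=  
=%%%%%%%%%%*%###%-...-*%+=.                                                      .  .+.-  
-=*%%%%%%%%**%####*++*###%+=                                                        . .-- 
=..=*%%%%%%%*+%##%#####%%%**=-                                                         .  
*+-.-+%%%%%%%%**%%%%%%*******+=.                                                          
***+-.=*%%%%%%%%*+*****+++*%%%*+=                                                        .
****+-..+%%%%%%%%*+++*%%%%%%%%%%*+-                                                 .-==- 
******+- .+%%%%%%%%%%%%%%%%%%%%%%%*=.                                          ..=========
*******+=  -*%%%%%%%%%%%%%%%
[... 808 characters left out ...]
*****+- .+%%%%%%%%++*%%%###%*+====================================-      
************************- .=*%%%%%%%*++**%%%*+=====================================       
*************************+-..+%%%%%%%%%++*%%*+====================================-       
**************************+=. .+%%%%%%%%*=+**+====================================        
****************************+- .+*%%%%%%%%%*+====================================-        
******************************+- .+%%%%%%%%*+====================================.        
*******************************+=  .*%%%%%%*+===================================-.        
A [405. 287.]
B [392. 291.]
C [375. 263.]
fl [350. 267.]
fr [391. 317.]
157.8333
```

```bash
python3 - <<'E'
from h import *
q=down(BY+np.pi/2)
go(barp(1.57)+[0,0,80],q)
print(line(barp(1.57),q,v=120,c=12)); manip.clamp(20); print("gap",manip.get_obs()["finger_gap"],tip()[0]-barp(1.57))
if manip.get_obs()["finger_gap"]>5:
    for th in np.r_[np.linspace(1.4,.1,8),0.,-.02]:
        h=line(barp(th),q,v=140,c=25 if th<.3 else None)
        t,o=tip();print(round(th,2),h,np.round(t-barp(th),1),np.round(o["contact_force"],1),round(o["finger_gap"],1))
print(o["time_s"])
E
```

```text
True
gap 0.4707702186805034 [ 0.72576709 -0.19640617 23.25933852]Traceback (most recent call last):
  File "<stdin>", line 9, in <module>
NameError: name 'o' is not defined. Did you mean: 'go'?
```

The inner open finger lands on the door panel, because the bar is only 42 mm beyond its edge. I'll straddle the bar off-centre, close gently, then centre.

```bash
python3 - <<'E'
from h import *
q=down(BY+np.pi/2); Bi=R.from_euler('z',-BY)
P=lambda dx,z=0: barp(1.57)+R.from_euler('z',BY).apply([dx,0,z])
line(P(-28,60),q,v=250); manip.gripper_open()
print(line(P(-28),q,v=90,c=12),(tip()[0]-P(-28)).round(1))
if tip()[0][2]<32:
    manip.clamp(3); print("gap",manip.get_obs()["finger_gap"],(tip()[0]-P(0)).round(1),tip()[1]["contact_force"].round(1),manip.get_obs()["time_s"])
E
```

```text
False [0.4 0.  0.3]
gap 58.20525055986681 [-23.9   1.2   0.6] [ 6.8 -0.3 -3.3] 163.0
```

```bash
python3 - <<'E'
from h import *
q=down(BY+np.pi/2)
P=lambda dx,z=0: barp(1.57)+R.from_euler('z',BY).apply([dx,0,z])
for dx in (-16,-9,-3,0):
    line(P(dx),q,v=80); manip.clamp(4 if dx<0 else 20); o=manip.get_obs(); print(dx,round(o["finger_gap"],1),(tip()[0]-P(dx)).round(1),o["contact_force"].round(1))
if o["finger_gap"]<14:
    for th in np.r_[np.linspace(1.4,.1,8),0.,-.02]:
        h=line(barp(th),q,v=150,c=25 if th<.3 else None)
        t,o=tip();print(round(th,2),h,np.round(t-barp(th),1),np.round(o["contact_force"],1),round(o["finger_gap"],1))
print(o["time_s"])
E
```

```text
-16 33.3 [ 4.8 -0.2  0.8] [ 8.5 -0.9 -3.9]
-9 19.5 [ 4.6 -0.2  0.8] [ 8.  -1.5 -3.8]
-3 9.5 [ 3.4 -0.1  0.7] [ 7.3 -0.8 -1.8]
0 9.0 [0.4 0.1 0.1] [ 4.   0.1 -0.5]
1.4 False [0.4 0.  0.1] [ 5.  -0.4 -1. ] 9.4
1.21 False [ 0.  -0.1 -0.5] [ 6.4 -0.4 -1.8] 9.4
1.03 False [-0.9 -0.  -1. ] [ 2.7 -0.2 -0.9] 8.9
0.84 False [-2.1 -0.  -0.9] [-0.9 -0.3  0.4] 9.1
0.66 False [-3.5 -0.1 -0.4] [-5.9  0.4  6.3] 9.3
0.47 False [-4.3 -0.2  0.6] [-9.1 -0.2 12. ] 9.3
0.29 False [-1.4 -0.4  1.7] [-5.4 -1.1 12.7] 9.4
0.1 False [ 0.8 -0.7  1.7] [-0.5 -1.3  7.3] 9.5
0.0 False [ 0.4 -0.7  1.2] [-1.5 -1.1  6.8] 9.2
-0.02 False [-2.6 -0.6  1.1] [-6.1 -0.1 11.2] 9.0
168.1583
```

```bash
python3 - <<'E'
from h import *
q=down(BY+np.pi/2)
line(barp(-.05),q,v=40,c=15); t,o=tip(); print("shut",(t-barp(0)).round(1),o["contact_force"].round(1))
manip.gripper_open(); t=tip()[0]; line(t+[0,0,60],q,v=200)
manip.clamp(20)
q2=down(BY); b=np.array([648.6,-103.3,0])
go(b+[0,0,205],q)
h=line(b+[0,0,155],q,v=40,c=12); t,o=tip(); print("press",h,t.round(1),o["contact_force"].round(1))
manip.wait(.25); print(tip()[0].round(1),manip.get_obs()["contact_force"].round(1))
line(b+[0,0,230],q,v=200)
w,C=shot("wrist","w30"); s,_=shot("scene","s30"); print(manip.get_obs()["time_s"])
K=cal("scene"); s16=cv2.imread("pics/scene0.png")
G="@#%*+=-. "; g=cv2.cvtColor(s,cv2.COLOR_BGR2GRAY)
print("\n".join("".join(G[min(8,int(v)//28)] for v in r) for r in g[225:325:4,335:440:2]))
E
```

```text
shut [ 0.3 -0.8  1.2] [-15.6   1.2  16. ]
press True [ 648.5 -103.4  169.3] [-0.6 -1.1  3.9]
[ 648.4 -103.4  169. ] [-1.2 -0.   5.8]
174.025
#........########.......... -**-.+****%%===*+%***%=*+
#+.+*.....*#@@#%=............ =*-*+%=*###%***%#%=+##%
===%**+........................ -%%#%**=+***%%*.--+*=
===%##+--..+*=................... =+++=+**@#*=**%**+%
...*##*+ --+%**+-=====....... ... .==-...-##*+***-+*%
...**#***- +%..*========..... ..==-====*+=+=-%*%*-..=
...+*++******=..-**+=========-.... .====+*+=%%@%%+=--
...***+******==-..**=+========.======-====*%%#++-++**
...***********+=++==*===========. .. .-=====-*+*++%-.
...*******%*****+=+===*=======================*-+#%%+
...-+*****%%%****+==+==+++===========-.   .   . *+%-.
....-+******%%%****+=++=**=============. .   .    ..=
......=%%****%%%%****+=+%*===============           =
.......-+%%****%%%****+*%*================.     -+++=
.........=%%***+%%%%****+==+=================++++++==
..........=+%#****%%%%****+==+==========+++++++++++..
..........==+%#%**+*%%%*+***. =====+++++++++++++++=..
...........===+##***+%%*+****++*++++++++++*+++*+++...
.............===*%%*+***++*+*+*++*+++++++++*+++++=...
..............====%#*+***+**++*++*++++**+++*+++++....
...............-===+#%++****++*++**+++++++***+*++....
.................-===%%*++*++*+++++**+++*+*+++*+=....
...................===+%%*+++*++**+*++**++++*++=.....
....................=+==%%%++*++**+*+**++++========..
......................=+=+%%%+*+++++++===============
```

```bash
python3 - <<'E'
from h import *
q=down(BY+np.pi/2); b=np.array([648.6,-103.3,0])
line(b+[0,0,185],q,v=200)
h=line(b+[0,0,160],q,v=30,c=3); print(h,tip()[0][2],manip.get_obs()["contact_force"].round(1))
h=line(b+[0,0,158],q,v=25,c=18); manip.wait(.3); print(h,tip()[0][2],manip.get_obs()["contact_force"].round(1))
line(b+[0,0,235],q,v=200); manip.wait(.1)
print(manip.get_obs()["time_s"],manip.get_obs()["contact_force"].round(1))
s,CS=shot("scene","s31")
# door ajar check: bar line in scene vs prediction for shut door
for th in (0,.05,.1):
    m=box(-(7*np.cos(th)+147*np.sin(th)),0,48+147*np.cos(th)-7*np.sin(th)); print(th,[proj(CS,m+R.from_euler('z',BY).apply([0,y,0])).round(1) for y in(-55,55)])
E
```

```text
True 169.59151302749098 [0.  0.2 4.5]
True 169.03811341338303 [-2.  -0.6  5.3]
176.1417 [-0.8  0.   1.1]
0 [array([382.8, 264.5]), array([359.2, 238.1])]
0.05 [array([380.2, 265.7]), array([356.8, 239.1])]
0.1 [array([377.6, 266.9]), array([354.3, 240.3])]
```

```bash
python3 - <<'E'
from h import *
q=down(BY+np.pi/2); b=np.array([648.6,-103.3,0])
line(b+[0,0,179],q,v=200)
for z in (176,174,172,170,168,166):
    line(b+[0,0,z],q,v=60); t,o=tip(); print(z,t[2].round(2),o["contact_force"][2].round(1))
    if o["contact_force"][2]>15: break
manip.wait(.3); t,o=tip(); print(t.round(2),o["contact_force"].round(1),o["wrist_torque"].round(2))
line(b+[0,0,235],q,v=200); print(manip.get_obs()["time_s"])
E
```

```text
176 176.93 0.2
174 174.71 2.4
172 172.48 2.6
170 170.42 3.9
168 169.02 6.6
166 168.87 13.6
[ 649.22 -103.16  168.86] [-1.9 -0.4 13.1] [-0.2   0.52 -0.06]
178.9167
```

```bash
python3 - <<'E'
from h import *
q=down(BY+np.pi/2); Bi=R.from_euler('z',-BY)
go(box(-60,0,215),q); line(box(-60,0,185),q,v=150)
h=line(box(-10,0,185),q,v=60,c=3); t,o=tip(); print(h,Bi.apply(t-BO).round(1),o["contact_force"].round(1))
h=line(box(-5,0,185),q,v=40,c=15); t,o=tip(); print(h,Bi.apply(t-BO).round(1),o["contact_force"].round(1))
line(box(-70,0,190),q,v=200); print(manip.get_obs()["time_s"])
E
```

```text
True [-2.640e+01  1.000e-01  1.846e+02] [ 0.9 -0.8  0.7]
True [-2.660e+01 -1.000e-01  1.835e+02] [0.8 0.1 0.7]
181.275
```

```bash
python3 - <<'E'
from h import *
print(manip.get_obs()["contact_force"].round(1)); manip.close_job()
E
```

```text
[ 0.4 -0.   0.1]
the job is handed in; nothing more can be done
```

The job is handed in at about 181 s. All three modules are in the test box, the door is shut, and the start button was pressed and let go. No verdict was reported.

**Last checks**
- **Door:** pushing the bar with a further 15 N did not move it.
- **Button:** it travelled about 6 mm to a hard stop and was released. I pressed it three times in all.
- **Modules:** the last scene picture with the door open showed modules where they should be and the sill clear. I read that picture as numbers only, because the 16-view limit was used up. So the final flatness of the last module, and of the one it pushed further in, was inferred and not seen.

**What went wrong**
- **Tool offset:** the real fingertips sit 32 mm behind the reported tool point, confirmed by touching the worktop. That made the first door grip miss.
- **Drops:** two modules slipped in transit. One landed upright on the open door. The other landed upside down on the bench and was stood on end, tipped right way up and pushed in.
- **Carrier:** it was found shifted by about 9 mm, after which I located it again.
- **Possible force breach:** while I was turning the upside-down module, the gripper's body rested on the box. The sensor read about 31 N sideways and 39 N upward, roughly 50 N combined, so the 40 N limit may have been passed for a moment.

I saw no contact with the bystanders, but I did not check their final positions.

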